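# Tap the rook finial home in the trophy plinth

## Task

Lift the walnut rook with the brass tapered shank out of its rest block, lower it upright into the brass bush of the trophy plinth until the taper seats, and let go; do not drive the bush down by hand. Then tap the rook down with the wooden mallet, lifting it clear between taps, until it locks: a firm but never hard tap (about 20 newtons) no longer moves it, however far down that is. Stand the mallet back upright on the shelf and leave the other things where they are.

Things in the scene. Friction and masses are not known exactly. Their poses are not given: they have to be found in the camera images.
- plinth: trophy plinth, fixed: square wooden block 110 x 110 mm, 55 mm high, with an upright brass split bush in the middle of its top; origin at the centre of its underside, z up, flat top at z = 55 mm. About 8 N starts the bush sliding, a little more the faster and deeper it goes
- bush_mouth (a point): centre of the mouth (top rim) of the brass bush, z up. The bush is 27 mm across; its taper socket is 15.4 mm wide at the mouth, 24 mm deep, and narrows by 1.56 mm per 10 mm as the rook's shank does. It stands 18 to 20 mm proud of the plinth at the start, slides straight down when the rook is tapped, closing on the shank as it goes, and stays where it is left
- plunger (a joint): lock plunger hidden at the bottom of the plinth's bore, pressed in by the tip of the rook's shank: 0 m at the start, 0.003 m when fully in, a hard stop and the end of the way. It is stiff: it adds 4 N to the bush's drag, rising to 8.5 N fully in, and the locked rook keeps it in. How deep it lies is different every time (2 to 18 mm below the tip of the freshly seated shank, roughly) and cannot be seen
- rook: walnut rook finial, loose, 0.14 kg: foot 38 mm across, straight round barrel 30 mm across from 12 to 60 mm above the foot's underside, flat battlemented top at 60 mm; below the foot a brass tapered shank 32 mm long, 16 mm across at the foot, 11 mm at the tip. Origin at the centre of the foot's underside, z up; seated in the bush it is 1 to 5 mm above the bush's mouth
- rest: pine rest block, fixed, 70 x 70 x 42 mm, with a 24 mm hole 38 mm deep in the middle of its top in which the rook's shank hangs loosely, the rook's foot lying on the block's top; origin at the centre of its underside
- mallet: small turned wooden mallet, loose, about 0.24 kg, standing upright on its flat round striking face (42 mm across): head 46 mm across and 52 mm high, above it a straight round handle 25 mm across up to 130 mm; origin at the centre of the striking face, z up along the handle
- knight0: walnut chess knight, a bystander to leave alone: round foot 32 mm across, about 70 mm tall; origin at the centre of its underside
- knight1: walnut chess knight, a bystander to leave alone: round foot 32 mm across, about 70 mm tall; origin at the centre of its underside
- knight2: walnut chess knight, a bystander to leave alone: round foot 32 mm across, about 70 mm tall; origin at the centre of its underside
- knight3: walnut chess knight, a bystander to leave alone: round foot 32 mm across, about 70 mm tall; origin at the centre of its underside
- disc0: red bone draughts disc, 30 mm across, 8 mm thick, a bystander to leave alone, in a stack of three (lowest); origin at the centre of its underside
- disc1: red bone draughts disc, 30 mm across, 8 mm thick, a bystander to leave alone, in a stack of three (middle); origin at the centre of its underside
- disc2: red bone draughts disc, 30 mm across, 8 mm thick, a bystander to leave alone, in a stack of three (top); origin at the centre of its underside
- pot: blue-glazed pencil pot with pencils, a bystander to leave alone: 72 mm across, 90 mm tall, pencils to 140 mm; origin at the centre of its underside
- magnifier: horn-handled magnifier lying flat, a bystander to leave alone: lens rim 81 mm across, handle 90 mm long to its -x side; origin under the lens centre
Things that resemble listed ones, but are neither listed nor needed, are in the scene too. Leave any pink look-alike of the mallet alone. Leave any green or red look-alike of the rook alone.

How it is judged:
By the outcome, as a careful person would: the job done as asked, in the order asked, and still so for the second after the job is handed in, with the robot touching nothing.
It also fails if it takes over 67 s, if anything falls off the work surface, if the arm or the gripper's body presses on something with over 40 N, if the wrist force passes 120 N, or if a joint passes its speed limit or range.

## Robot

A 6-joint arm with a two-finger parallel gripper is mounted at the origin on the work surface. World frame = base frame: x ahead of the robot, y to its left, z up, the work surface at z = 0. Lengths are in m, angles in degrees, forces in N, time in s.
With the tool pointing down it reaches from about 0.35 to 0.875 m from the base axis. Payload 4.2 kg.
Tool frame: the origin (TCP) lies at the very end of the fingers, on their centre line; the grasp point (between the pads) lies behind it (r.grip_point_offset is the z of the grasp point in the tool frame, in m); z points along the fingers, y is the direction in which the jaws open and shut (so a half turn about z gives the same grasp; the last joint's range is limited). The gripper opens to 87 mm and grips with 3 to 60 N. Pads are 19 mm wide; open, the fingers measure 117 mm over their backs; the gripper's body (75 mm by 190 mm) begins 51 mm behind the grasp point.
Start: joints at [-61.73, 22.042, 0.453, 0, -68.411, -14.817], TCP at [0.145, -0.608, 0.19] pointing down, gripper open.
Joint ranges: [-179.83, 179.83], [-69.29, 118.12], [-61.27, 80.66], [-181.25, 117.63], [-171.15, -9.14], [-177.46, 177.46]. Speed limits (degrees/s): [159.86, 159.86, 180, 180, 180, 180].

## Interface

Orientations are given as a 3x3 rotation matrix whose columns are the frame's x, y, z axes.
In Python, from station import r, capture, workorder gives the robot as it stands. The module is installed in compiled form; this text tells all that it offers.
- The arm moves only by the shell command python3 -m crank 'ROWS'. ROWS is JSON, a list of rows, each an object with "delta_rot": the turn, a rotation vector about the tool's x, y, z in rad, a list of three; "linear": the shift along the tool's x, y, z in m, a list of three; "gripper": the opening in per cent of the stroke, from 0 (shut) to 100 (fully open). A call has 1 to 10 rows; each row shifts and turns the commanded pose from where the row before left it, along the tool's axes as they then stand; what a row does not reach is not made up. A row lasts 1/8 s, in which the tool goes at most 62.5 mm and 10.7 degrees, less where a joint would pass 70% of its speed; a pose out of reach is approached as far as the arm can. A call is refused whole if a number of a shift passes 0.0625 or a number of a turn 0.188, either way. A call with a gripper value outside its range is refused whole. The fingers move at their own pace and stop on an object; the grip force is fixed at half the most. Time passes only in rows, so rows that do not move let the fingers close. It gives the time, the measured TCP pose, the force and the opening at its end, in the units of the state.
- r.sense(): the state, without advancing time (a new reading comes with each control period).
- capture(name): name is "side" or "top" or "wrist"; returns a dict with "img" (400x640x3 uint8, blue, green, red), "fx", "fy", "cx", "cy" (pixels), "world_from_camera" (4x4, takes a point from camera to world coordinates). Camera axes: x right, y down, z forward; pixel columns grow to the right and rows downward; lengths in m; the calibration is good to about 2 mm. A picture is of the moment at which its call begins. There is no depth.
- workorder.finish_job(): hands the job in, once; it reports no verdict.
The state is a dict: "time_s": time; "joints": joint angles; "joint_velocities": joint speeds; "effort": joint torques, N m; "tcp_pos": TCP position; "ee_rot": TCP orientation; "wrist_force": force on the tool from outside, world axes, zero at the start; "moment": the same for the moment, N m; "gripper_width": opening from 0.0 (shut) to 1.0 (fully open).
Only numpy, scipy, OpenCV 4.12 (cv2) and the standard library are available. Lean on these libraries where they do the work, as an engineer would, in place of code of your own. Each camera call takes 0.05 s, during which the arm holds its last target.

## Working session

There is one attempt and no reset: what is moved stays moved. The work goes in short steps, Python scripts to look and compute and a shell command to move; the robot and the scene stay as the last step left them, time stands still between calls to the robot, and variables do not carry over. Pictures are saved under pics/ and viewed, and the job is handed in when it is done.

```bash
mkdir -p pics
python3 - <<'E'
from station import r, capture, workorder
import cv2,json,numpy as np
print(r.sense(), r.grip_point_offset)
for n in ["side","top","wrist"]:
    c=capture(n); cv2.imwrite(f"pics/{n}0.png",c["img"]); print(n,c["fx"],c["fy"],c["cx"],c["cy"],np.round(c["world_from_camera"],4).tolist())
E
```

```text
{'time_s': 0.0, 'joints': array([-6.17321988e+01,  2.20910513e+01,  3.79289472e-01, -3.03523896e-02,
       -6.84133868e+01, -1.48170376e+01]), 'joint_velocities': array([ 0.03431374,  0.02569592,  0.01436441,  0.02224083, -0.11476126,
        0.01265565]), 'effort': array([-3.24520415e-04, -3.90664780e+01,  1.87406999e+01,  4.21973661e+00,
        1.11207756e-02, -1.96888382e-04]), 'tcp_pos': array([ 0.14524215, -0.60717485,  0.18864978]), 'ee_rot': array([[-9.72615587e-01, -2.32418932e-01, -6.00576057e-04],
       [-2.32419693e-01,  9.72613198e-01,  2.15701383e-03],
       [ 8.27973478e-05,  2.23753098e-03, -9.99997493e-01]]), 'wrist_force': array([-0.4023739 ,  0.63058819, -0.01496375]), 'moment': array([ 0.00865848, -0.05192857,  0.01111993]), 'gripper_width': 1.0058040740356624} -0.0187
side 447.5384753118762 447.5384753118762 320.5754744731389 200.33970283364957 [[-0.9215, -0.2235, 0.3177, 0.1881], [-0.3882, 0.4985, -0.7751, 0.8093], [0.0149, -0.8376, -0.5461, 0.6745], [0.0, 0.0, 0.0, 1.0]]
top 389.49004942708245 389.49004942708245 320.8089983234839 189.36507780550536 [[-0.0841, -0.9751, 0.2052, 0.3297], [-0.9965, 0.082, -0.0189, -0.002], [0.0016, -0.2061, -0.9785, 1.0861], [0.0, 0.0, 0.0, 1.0]]
wrist 285.4700161033727 285.4700161033727 320.476284926952 201.10483694138 [[-0.2329, 0.9438, 0.2345, 0.082], [0.9725, 0.2257, 0.0576, -0.6223], [0.0014, 0.2415, -0.9704, 0.3837], [0.0, 0.0, 0.0, 1.0]]
```

View pics/side0.png

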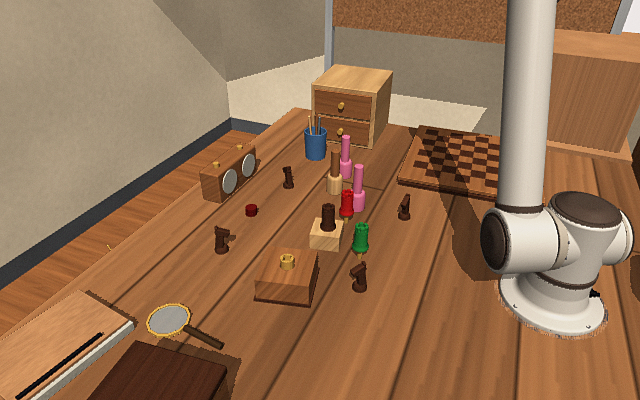

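View pics/top0.png

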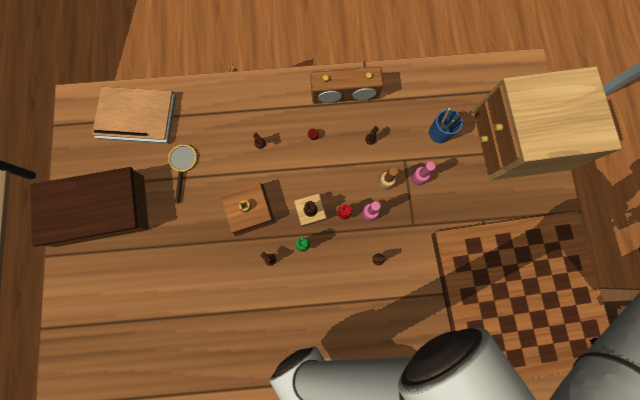

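View pics/wrist0.png

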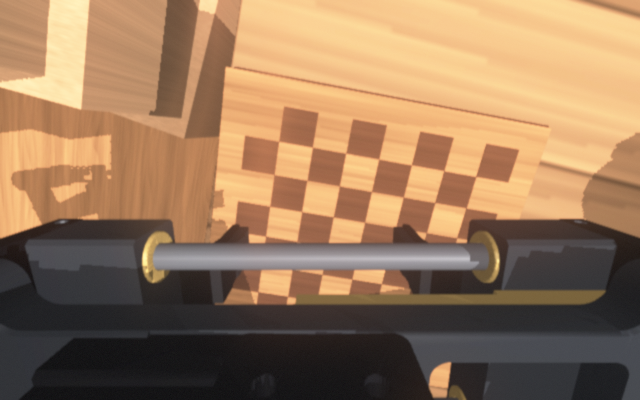

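Run:
```python
import cv2
t=cv2.imread("pics/top0.png")[145:265,215:415]; cv2.imwrite("pics/topz.png",cv2.resize(t,None,fx=4,fy=4,interpolation=cv2.INTER_CUBIC))
t=cv2.imread("pics/side0.png")[130:310,240:420]; cv2.imwrite("pics/sidez.png",cv2.resize(t,None,fx=3.3333,fy=3.3333,interpolation=cv2.INTER_CUBIC))
```

```text
(no output)
```

View pics/topz.png

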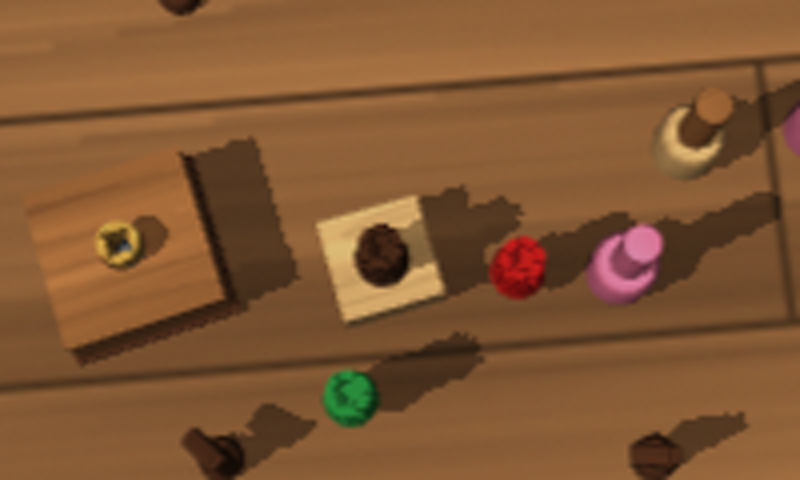

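View pics/sidez.png

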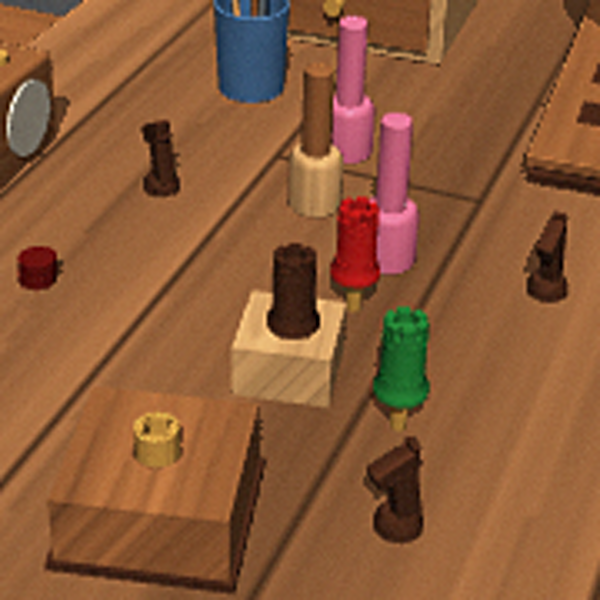

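```bash
cat > h.py <<'E'
import numpy as np
from station import capture
def ray(c,u,v):
    T=np.array(c["world_from_camera"]); d=T[:3,:3]@np.array([(u-c["cx"])/c["fx"],(v-c["cy"])/c["fy"],1]); return T[:3,3],d/np.linalg.norm(d)
def onz(c,u,v,z):
    o,d=ray(c,u,v); return o+d*(z-o[2])/d[2]
def tri(l):
    A=0;b=0
    for c,u,v in l:
        o,d=ray(c,u,v); P=np.eye(3)-np.outer(d,d); A=A+P;b=b+P@o
    return np.linalg.solve(A,b)
E
python3 - <<'E'
from h import *
np.set_printoptions(precision=4,suppress=True)
t=capture("top");s=capture("side")
tz=lambda u,v:(215+u/4-.4,145+v/4-.4)
sz=lambda u,v:(240+u/3.333-.35,130+v/3.333-.35)
for n,a,b,z in [("bush",(118,238),(157,426),.074),("rook",(383,246),(294,253),.102),("mallet",(714,105),(318,70),.13),("malface",(0,0),(0,0),.13)]:
    if n=="malface": continue
    print(n,onz(t,*tz(*a),z),onz(s,*sz(*b),z),tri([(t,*tz(*a)),(s,*sz(*b))]))
P=[onz(t,*tz(*a),.042) for a in [(318,222),(416,195),(445,292),(345,323)]];print("rest",np.mean(P,0),P)
P=[onz(t,*tz(*a),.055) for a in [(25,200),(180,152),(230,300),(75,350)]];print("plinth",np.mean(P,0),P)
for n,a,z in [("red",(519,264),.092),("green",(351,393),.092),("pink",(643,243),.13),("kn",(655,455),.05),("kn",(215,450),.05)]: print(n,onz(t,*tz(*a),z))
print(onz(t,424+8,167,.13),onz(t,371,138,.03),onz(t,260,141,.03))
E
```

```text
bush [0.5194 0.1831 0.074 ] [0.5175 0.1831 0.074 ] [0.5186 0.1829 0.0738]
rook [0.4947 0.0094 0.102 ] [0.4973 0.0101 0.102 ] [0.4961 0.0097 0.1017]
mallet [ 0.5627 -0.2071  0.13  ] [ 0.5643 -0.2049  0.13  ] [ 0.564  -0.2071  0.1287]
rest [0.4969 0.012  0.042 ] [array([0.525 , 0.0528, 0.042 ]), array([ 0.5381, -0.0152,  0.042 ]), array([ 0.47  , -0.0292,  0.042 ]), array([0.4547, 0.0396, 0.042 ])]
plinth [0.5145 0.1806 0.055 ] [array([0.5542, 0.2479, 0.055 ]), array([0.5786, 0.1421, 0.055 ]), array([0.4749, 0.1142, 0.055 ]), array([0.4503, 0.2182, 0.055 ])]
red [ 0.4773 -0.077   0.092 ]
green [0.4041 0.0371 0.092 ]
pink [ 0.4784 -0.1522  0.13  ]
kn [ 0.3502 -0.1568  0.05  ]
kn [0.3777 0.1303 0.05  ]
[ 0.5644 -0.3068  0.13  ] [ 0.6883 -0.1776  0.03  ] [0.7058 0.1382 0.03  ]
```

```bash
python3 -m crank '[{"delta_rot":[0,0,0],"linear":[-0.03,0.032,0],"gripper":65},{"delta_rot":[0,0,0],"linear":[-0.03,0.032,0],"gripper":65},{"delta_rot":[0,0,0],"linear":[-0.03,0.032,0],"gripper":65},{"delta_rot":[0,0,0],"linear":[-0.03,0.032,0],"gripper":65},{"delta_rot":[0,0,0],"linear":[-0.03,0.032,0],"gripper":65},{"delta_rot":[0,0,0],"linear":[-0.03,0.032,0],"gripper":65},{"delta_rot":[0,0,0],"linear":[-0.03,0.032,0],"gripper":65},{"delta_rot":[0,0,0],"linear":[-0.03,0.032,0],"gripper":65},{"delta_rot":[0,0,0],"linear":[-0.03,0.032,0],"gripper":65},{"delta_rot":[0,0,0],"linear":[-0.03,0.032,0],"gripper":65}]'
cat >> h.py <<'E'
def delta(x,y,z):
    from station import r
    s=r.sense(); d=s["ee_rot"].T@(np.array([x,y,z])-s["tcp_pos"])
    print("t",round(s["time_s"],2),"tcp",s["tcp_pos"].round(4),"z",s["ee_rot"][:,2].round(4),"y",s["ee_rot"][:,1].round(3),"F",s["wrist_force"].round(1),"g",round(s["gripper_width"],3),"j",s["joints"].round(0),"tool",d.round(4))
E
python3 -c "from h import *;delta(.496,.010,.19)"
```

```text
time_s: 1.5
tcp_pos: [0.3633, -0.2255, 0.1899]
ee_rot: [[-0.973, -0.233, 0.001], [-0.233, 0.973, -0.0], [-0.001, -0.0, -1.0]]
wrist_force: [0.2, 0.1, -0.4]
gripper_width: 0.65
t 1.5 tcp [ 0.3633 -0.2255  0.1899] z [ 7.e-04 -1.e-04 -1.e+00] y [-0.233  0.973 -0.   ] F [ 0.2  0.1 -0.4] g 0.65 j [-10.   2. -25.  -0. -62. -67.] tool [-0.1839  0.1982  0.    ]
```

```bash
python3 -m crank '[{"delta_rot":[0,0,0],"linear":[-0.0306,0.033,0],"gripper":65},{"delta_rot":[0,0,0],"linear":[-0.0306,0.033,0],"gripper":65},{"delta_rot":[0,0,0],"linear":[-0.0306,0.033,0],"gripper":65},{"delta_rot":[0,0,0],"linear":[-0.0306,0.033,0],"gripper":65},{"delta_rot":[0,0,0],"linear":[-0.0306,0.033,0],"gripper":65},{"delta_rot":[0,0,0],"linear":[-0.0306,0.033,0],"gripper":65},{"delta_rot":[0,0,0],"linear":[0,0,0],"gripper":65},{"delta_rot":[0,0,0],"linear":[0,0,0],"gripper":65}]'
python3 - <<'E'
from h import *
import cv2
delta(.496,.010,.082)
c=capture("wrist"); cv2.imwrite("pics/wrist1.png",c["img"])
T=np.array(c["world_from_camera"])
for p in [(.496,.010,.102),(.496,.010,.054)]:
    q=np.linalg.inv(T)@np.array([*p,1]); print(q[0]/q[2]*c["fx"]+c["cx"],q[1]/q[2]*c["fy"]+c["cy"])
E
```

```text
time_s: 2.5
tcp_pos: [0.4947, 0.0084, 0.1895]
ee_rot: [[-0.972, -0.233, -0.001], [-0.233, 0.972, -0.0], [0.001, 0.0, -1.0]]
wrist_force: [-0.2, -1.0, -0.3]
gripper_width: 0.653
t 2.5 tcp [0.4947 0.0084 0.1895] z [-1.e-03 -2.e-04 -1.e+00] y [-0.233  0.972  0.   ] F [-0.2 -1.  -0.3] g 0.653 j [ 20.   9. -17.  -0. -63. -96.] tool [-0.0017  0.0013  0.1075]
321.39543122089077 197.7553820218052
321.28973544866545 188.42819411318817
```

View pics/wrist1.png

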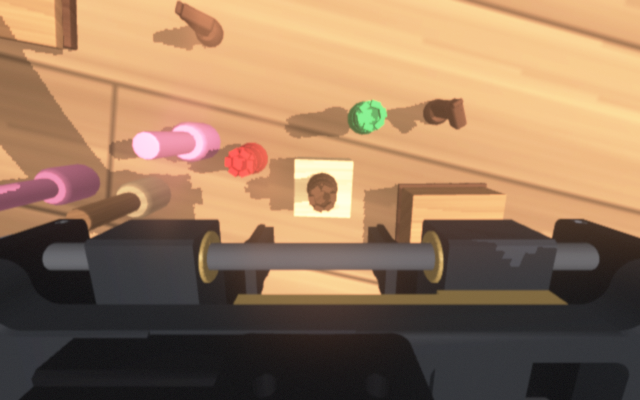

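```bash
python3 -m crank '[{"delta_rot":[0,0,0],"linear":[-0.0015,0.001,0.025],"gripper":65},{"delta_rot":[0,0,0],"linear":[0,0,0.035],"gripper":65},{"delta_rot":[0,0,0],"linear":[0,0,0.035],"gripper":65},{"delta_rot":[0,0,0],"linear":[0,0,0.0285],"gripper":65},{"delta_rot":[0,0,0],"linear":[0,0,0],"gripper":30},{"delta_rot":[0,0,0],"linear":[0,0,0],"gripper":0},{"delta_rot":[0,0,0],"linear":[0,0,0],"gripper":0},{"delta_rot":[0,0,0],"linear":[0,0,0],"gripper":0}]'
python3 - <<'E'
from h import *
delta(.496,.010,.066)
E
```

```text
time_s: 3.55
tcp_pos: [0.4973, 0.0101, 0.0675]
ee_rot: [[-0.973, -0.233, 0.003], [-0.233, 0.973, 0.001], [-0.003, 0.0, -1.0]]
wrist_force: [-0.1, 0.8, 3.2]
gripper_width: 0.296
t 3.55 tcp [0.4973 0.0101 0.0675] z [ 2.6e-03  9.0e-04 -1.0e+00] y [-0.233  0.973  0.   ] F [-0.1  0.8  3.2] g 0.296 j [ 20.  17. -27.   0. -46. -96.] tool [0.0013 0.0002 0.0015]
```

```bash
python3 -m crank '[{"delta_rot":[0,0,0],"linear":[0,0,0],"gripper":0},{"delta_rot":[0,0,0],"linear":[0,0,0],"gripper":0}]'
python3 - <<'E'
from h import *
import cv2
delta(.496,.010,.066)
for n in ["top","side"]:
    c=capture(n); T=np.array(c["world_from_camera"])
    q=np.linalg.inv(T)@np.array([.496,.01,.09,1]); u,v=int(q[0]/q[2]*c["fx"]+c["cx"]),int(q[1]/q[2]*c["fy"]+c["cy"])
    cv2.imwrite(f"pics/{n}2.png",cv2.resize(c["img"][v-60:v+60,u-60:u+60],None,fx=5,fy=5,interpolation=cv2.INTER_CUBIC))
E
```

```text
time_s: 3.8
tcp_pos: [0.4973, 0.0102, 0.0673]
ee_rot: [[-0.972, -0.233, 0.002], [-0.233, 0.972, 0.0], [-0.002, -0.0, -1.0]]
wrist_force: [-1.4, 0.8, 5.3]
gripper_width: 0.287
t 3.8 tcp [0.4973 0.0102 0.0673] z [ 2.1e-03  5.0e-04 -1.0e+00] y [-0.233  0.972 -0.   ] F [-1.4  0.8  5.3] g 0.287 j [ 20.  17. -27.   0. -46. -96.] tool [0.0013 0.0002 0.0013]
```

View pics/side2.png

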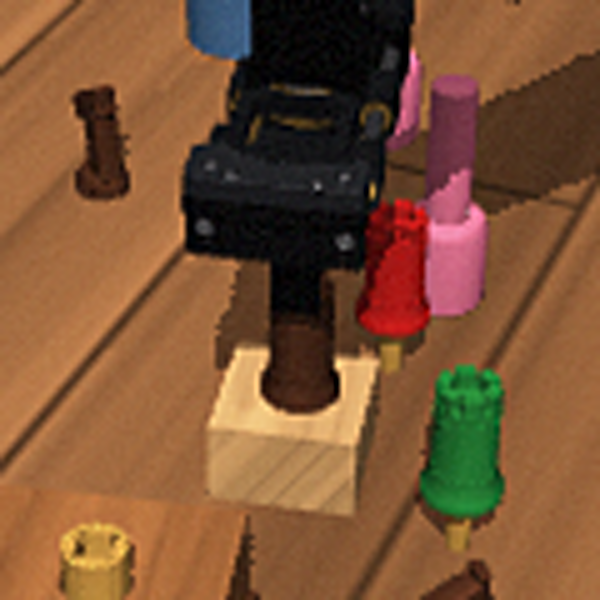

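```bash
python3 -m crank '[{"delta_rot":[0,0,0],"linear":[0,0,-0.005],"gripper":0},{"delta_rot":[0,0,0],"linear":[0,0,-0.015],"gripper":0},{"delta_rot":[0,0,0],"linear":[0,0,-0.025],"gripper":0},{"delta_rot":[0,0,0],"linear":[0,0,-0.03],"gripper":0},{"delta_rot":[0,0,0],"linear":[0,0,-0.015],"gripper":0},{"delta_rot":[0,0,0],"linear":[0,0,0],"gripper":0},{"delta_rot":[0,0,0],"linear":[0,0,0],"gripper":0}]'
python3 - <<'E'
from h import *
import cv2
delta(.496+.022,.010+.1725,.156)
for n in ["top","side"]:
    c=capture(n); T=np.array(c["world_from_camera"])
    q=np.linalg.inv(T)@np.array([.496,.01,.14,1]); u,v=int(q[0]/q[2]*c["fx"]+c["cx"]),int(q[1]/q[2]*c["fy"]+c["cy"])
    cv2.imwrite(f"pics/{n}3.png",cv2.resize(c["img"][v-60:v+60,u-60:u+60],None,fx=5,fy=5,interpolation=cv2.INTER_CUBIC))
    print(n,u-60,v-60)
E
```

```text
time_s: 4.78
tcp_pos: [0.4955, 0.0096, 0.155]
ee_rot: [[-0.973, -0.232, -0.002], [-0.232, 0.973, -0.0], [0.002, 0.0, -1.0]]
wrist_force: [1.7, -0.4, -0.0]
gripper_width: 0.004
t 4.78 tcp [0.4955 0.0096 0.155 ] z [-2.4e-03 -3.0e-04 -1.0e+00] y [-0.232  0.973  0.   ] F [ 1.7 -0.4 -0. ] g 0.004 j [ 20.  11. -20.  -0. -59. -96.] tool [-0.062   0.1629 -0.0011]
top 249 143
side 268 131
```

View pics/side3.png

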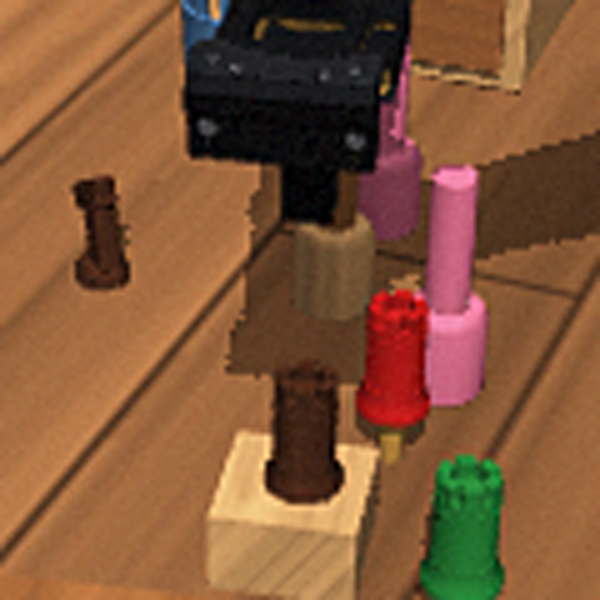

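View pics/top3.png

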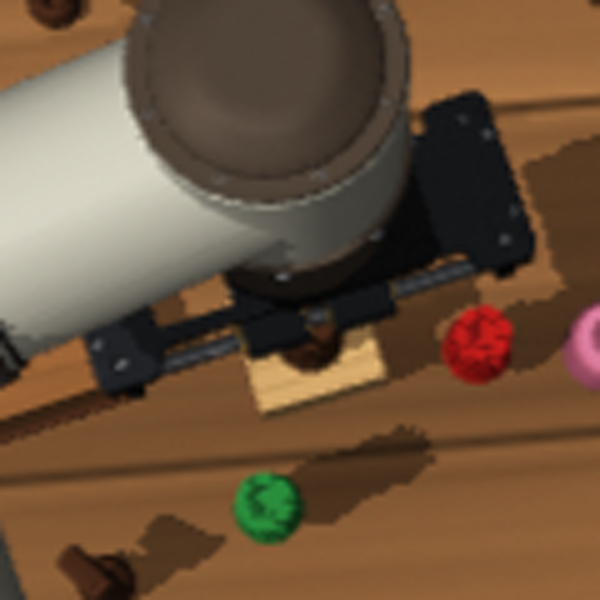

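```bash
cat >> h.py <<'E'
def proj(c,p):
    q=np.linalg.inv(np.array(c["world_from_camera"]))@np.array([*p,1]); return np.array([q[0]/q[2]*c["fx"]+c["cx"],q[1]/q[2]*c["fy"]+c["cy"]])
def crop(n,p,name,half=60,f=5,marks=()):
    import cv2
    c=capture(n); u,v=proj(c,p).astype(int); u=min(max(u,half),640-half); v=min(max(v,half),400-half)
    im=cv2.resize(c["img"][v-half:v+half,u-half:u+half],None,fx=f,fy=f,interpolation=cv2.INTER_CUBIC)
    for m in marks:
        q=(proj(c,m)-[u-half,v-half]+.5)*f; cv2.circle(im,tuple(int(a) for a in q),3,(255,255,0),-1)
    cv2.imwrite(f"pics/{name}.png",im); print(name,"off",u-half,v-half); return c
E
python3 - <<'E'
from h import *
delta(.5,0,.15)
m=[(.4955,.0096,.155),(.4955,.0096,.174),(.496,.010,.102),(.496,.01,.042)]
for n in ["top","side","wrist"]: crop(n,(.496,.01,.14),n+"4",marks=m)
E
```

```text
t 4.88 tcp [0.4956 0.0096 0.155 ] z [-2.6e-03 -7.0e-04 -1.0e+00] y [-0.232  0.973 -0.   ] F [-0.2  0.1  0.1] g 0.006 j [ 20.  11. -20.  -0. -59. -96.] tool [-0.002  -0.0103  0.005 ]
top4 off 249 143
side4 off 268 131
wrist4 off 260 157
```

View pics/side4.png

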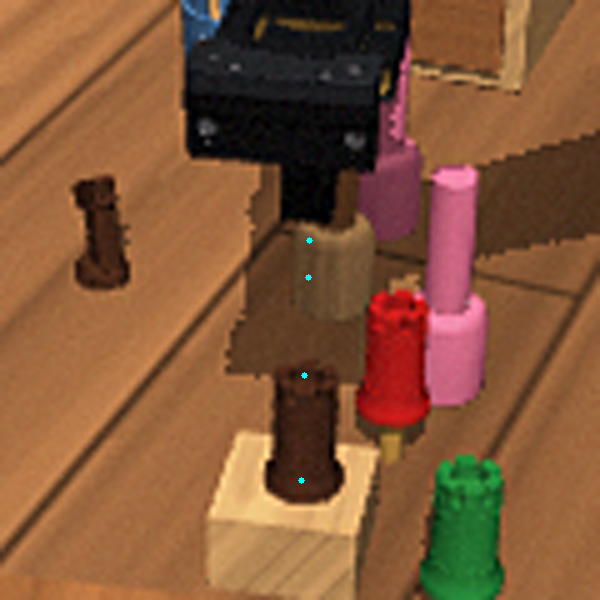

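View pics/top4.png

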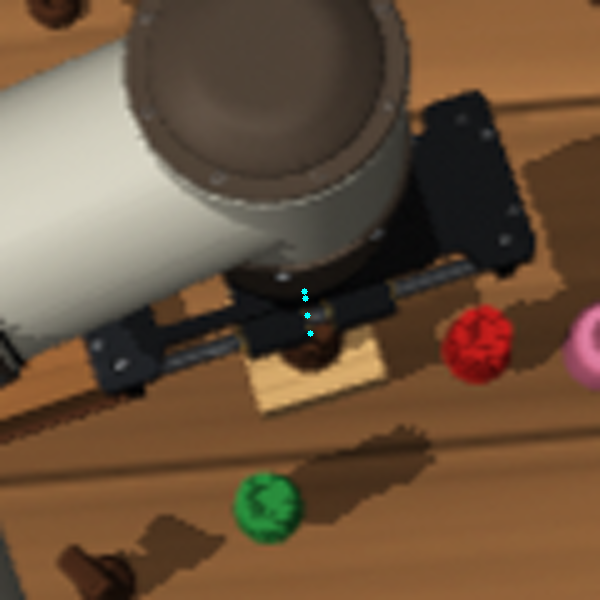

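View pics/wrist4.png

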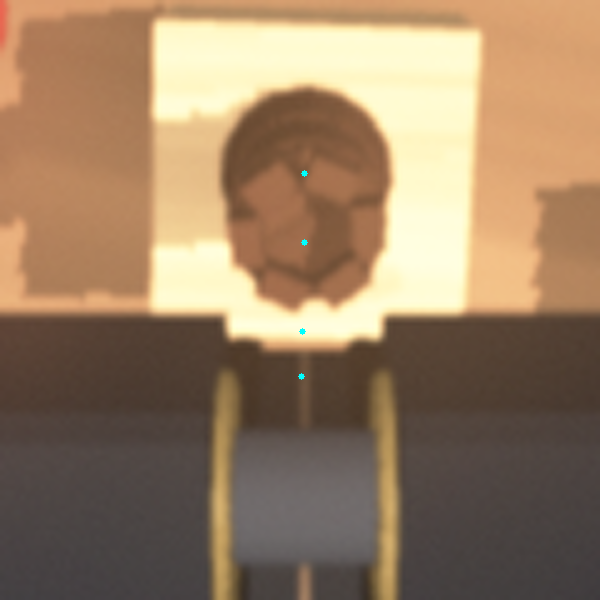

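```bash
python3 -m crank '[{"delta_rot":[0,0,0],"linear":[0,0,0],"gripper":65},{"delta_rot":[0,0,0],"linear":[0,0,0],"gripper":65},{"delta_rot":[0,0,0],"linear":[0,0,0],"gripper":65},{"delta_rot":[0,0,0],"linear":[0,0,0.03],"gripper":65},{"delta_rot":[0,0,0],"linear":[0,0,0.03],"gripper":65},{"delta_rot":[0,0,0],"linear":[0,0,0.03],"gripper":65},{"delta_rot":[0,0,0],"linear":[0,0,0],"gripper":65},{"delta_rot":[0,0,0],"linear":[0,0,0],"gripper":65}]'
python3 - <<'E'
from h import *
from station import r
p=r.sense()["tcp_pos"];y=r.sense()["ee_rot"][:,1]
delta(.496,.01,.05)
m=[p,p+.03*y,p-.03*y]
for n in ["top","side","wrist"]: crop(n,(.496,.01,.08),n+"5",marks=m)
E
```

```text
time_s: 6.02
tcp_pos: [0.4975, 0.01, 0.0673]
ee_rot: [[-0.972, -0.233, 0.002], [-0.233, 0.972, 0.0], [-0.002, -0.0, -1.0]]
wrist_force: [-0.4, 1.0, 0.7]
gripper_width: 0.643
t 6.03 tcp [0.4975 0.01   0.0673] z [ 1.8e-03  1.0e-04 -1.0e+00] y [-0.233  0.972 -0.   ] F [-0.4  1.   0.7] g 0.643 j [ 20.  17. -27.   0. -46. -96.] tool [0.0014 0.0004 0.0173]
top5 off 250 147
side5 off 268 153
wrist5 off 260 167
```

View pics/side5.png

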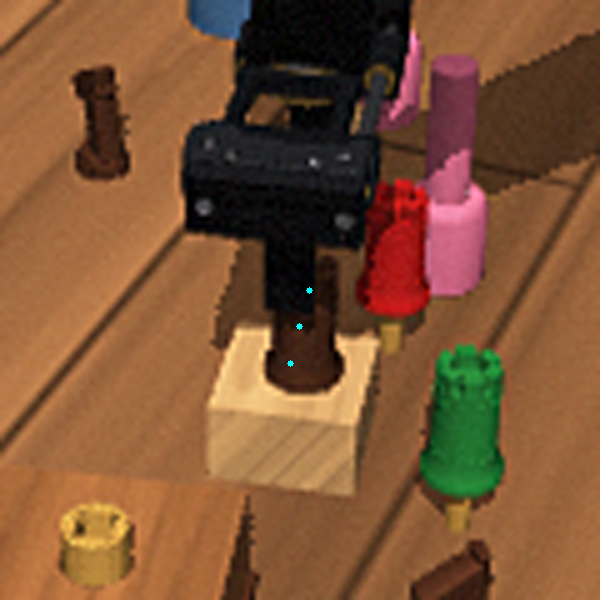

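View pics/wrist5.png

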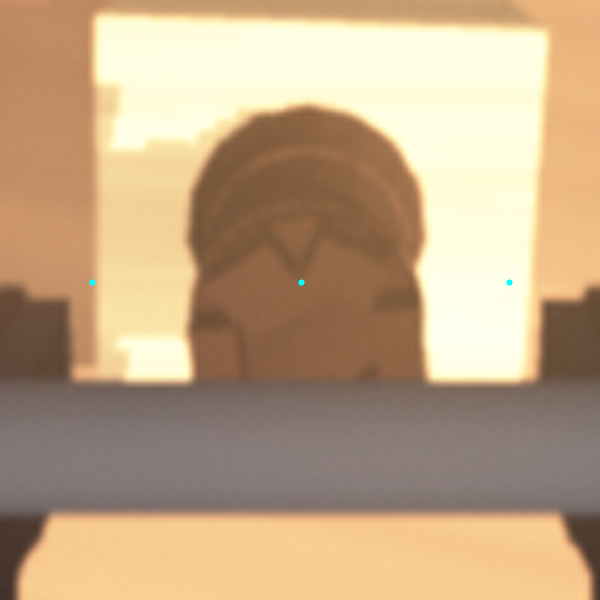

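```bash
python3 -m crank '[{"delta_rot":[0,0,0],"linear":[0.001,0,0.009],"gripper":65},{"delta_rot":[0,0,0],"linear":[0,0,0.009],"gripper":65},{"delta_rot":[0,0,0],"linear":[0,0,0],"gripper":30},{"delta_rot":[0,0,0],"linear":[0,0,0],"gripper":0},{"delta_rot":[0,0,0],"linear":[0,0,0],"gripper":0},{"delta_rot":[0,0,0],"linear":[0,0,0],"gripper":0},{"delta_rot":[0,0,0],"linear":[0,0,0],"gripper":0}]'
python3 - <<'E'
from h import *
from station import r
p=r.sense()["tcp_pos"];y=r.sense()["ee_rot"][:,1]
delta(.496,.01,.05)
m=[p,p+.015*y,p-.015*y]
for n in ["side","wrist"]: crop(n,(.496,.01,.08),n+"6",marks=m)
E
```

```text
time_s: 7.05
tcp_pos: [0.4957, 0.0096, 0.0484]
ee_rot: [[-0.973, -0.233, 0.001], [-0.233, 0.973, 0.0], [-0.001, 0.0, -1.0]]
wrist_force: [-0.1, 0.8, 0.2]
gripper_width: 0.335
t 7.05 tcp [0.4957 0.0096 0.0484] z [ 5.e-04  2.e-04 -1.e+00] y [-0.233  0.973  0.   ] F [-0.1  0.8  0.2] g 0.335 j [ 20.  19. -28.   0. -43. -96.] tool [-0.0004  0.0003 -0.0016]
side6 off 268 153
wrist6 off 260 180
```

View pics/side6.png

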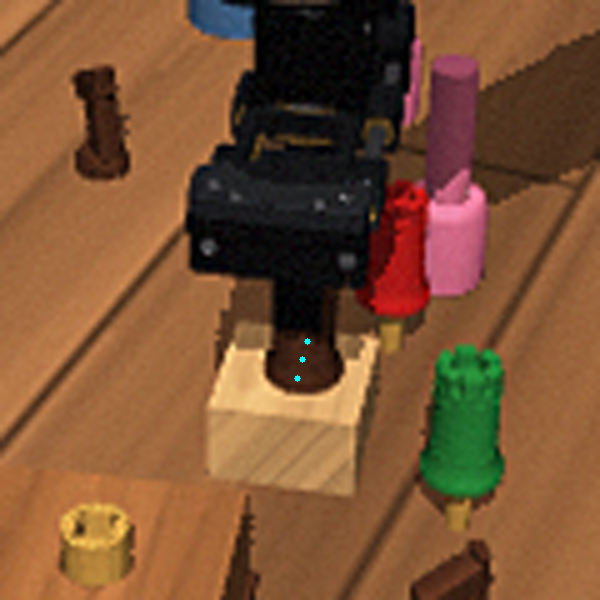

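View pics/wrist6.png

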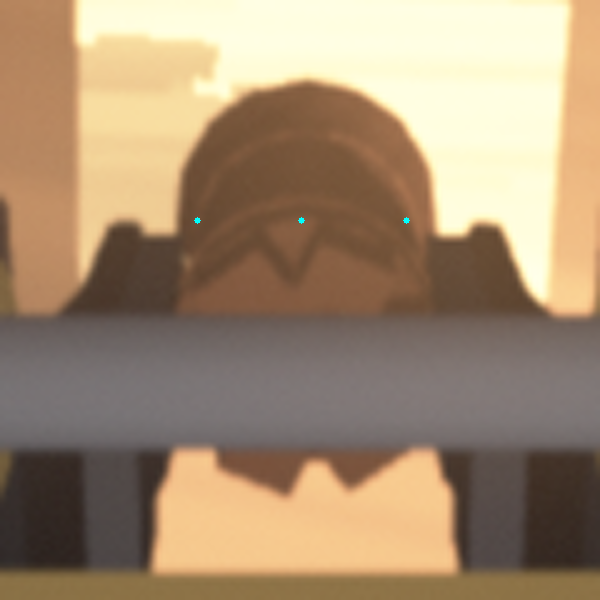

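```bash
python3 -m crank '[{"delta_rot":[0,0,0],"linear":[0,0,-0.005],"gripper":0},{"delta_rot":[0,0,0],"linear":[0,0,-0.015],"gripper":0},{"delta_rot":[0,0,0],"linear":[0,0,-0.025],"gripper":0},{"delta_rot":[0,0,0],"linear":[0,0,-0.03],"gripper":0},{"delta_rot":[0,0,0],"linear":[0,0,-0.015],"gripper":0},{"delta_rot":[0,0,0],"linear":[0,0,0],"gripper":0},{"delta_rot":[0,0,0],"linear":[0,0,0],"gripper":0}]'
python3 - <<'E'
from h import *
delta(.518,.1825,.138)
for n in ["side","wrist"]: crop(n,(.496,.01,.14),n+"7")
E
```

```text
time_s: 8.02
tcp_pos: [0.4946, 0.0094, 0.1374]
ee_rot: [[-0.973, -0.232, -0.002], [-0.232, 0.973, -0.0], [0.002, 0.0, -1.0]]
wrist_force: [-0.2, 0.2, -1.3]
gripper_width: 0.331
t 8.03 tcp [0.4946 0.0094 0.1374] z [-1.8e-03 -2.0e-04 -1.0e+00] y [-0.232  0.973  0.   ] F [-0.2  0.2 -1.3] g 0.331 j [ 20.  12. -22.  -0. -56. -96.] tool [-0.0629  0.163  -0.0007]
side7 off 268 131
wrist7 off 260 166
```

View pics/side7.png

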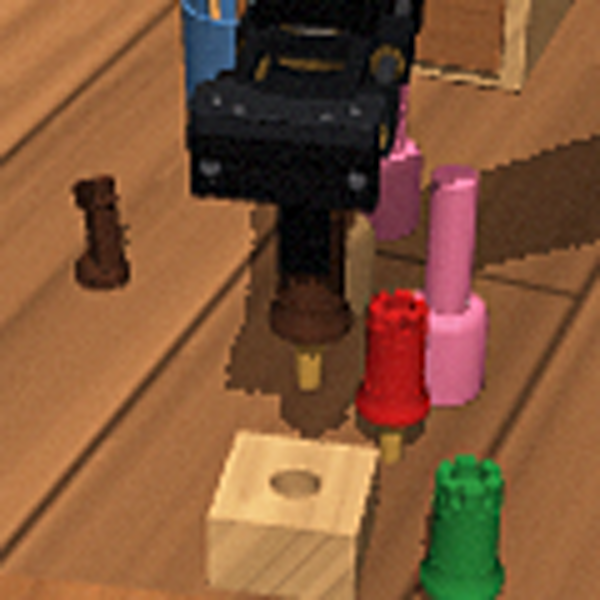

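```bash
python3 -m crank '[{"delta_rot":[0,0,0],"linear":[-0.006,0.0163,0],"gripper":0},{"delta_rot":[0,0,0],"linear":[-0.0125,0.0325,0],"gripper":0},{"delta_rot":[0,0,0],"linear":[-0.0125,0.033,0],"gripper":0},{"delta_rot":[0,0,0],"linear":[-0.0125,0.033,0],"gripper":0},{"delta_rot":[0,0,0],"linear":[-0.0125,0.0325,0],"gripper":0},{"delta_rot":[0,0,0],"linear":[-0.006,0.016,0],"gripper":0},{"delta_rot":[0,0,0],"linear":[0,0,0],"gripper":0},{"delta_rot":[0,0,0],"linear":[0,0,0],"gripper":0},{"delta_rot":[0,0,0],"linear":[0,0,0],"gripper":0}]'
python3 - <<'E'
from h import *
delta(.5171,.1826,.138)
b=(.5185,.1829,.074)
for n in ["side","wrist","top"]: crop(n,(.518,.1825,.1),n+"8",half=40,f=8,marks=[b,(.5185,.1829,.099)])
E
```

```text
time_s: 9.25
tcp_pos: [0.5176, 0.1819, 0.1383]
ee_rot: [[-0.973, -0.232, -0.0], [-0.232, 0.973, -0.0], [0.0, -0.0, -1.0]]
wrist_force: [1.0, -0.2, -1.4]
gripper_width: 0.336
t 9.25 tcp [0.5176 0.1819 0.1383] z [-3.e-04 -2.e-04 -1.e+00] y [-0.232  0.973 -0.   ] F [ 1.  -0.2 -1.4] g 0.336 j [  36.   17.  -15.    0.  -58. -113.] tool [0.0003 0.0008 0.0003]
side8 off 246 207
wrist8 off 280 169
top8 off 202 162
```

View pics/side8.png

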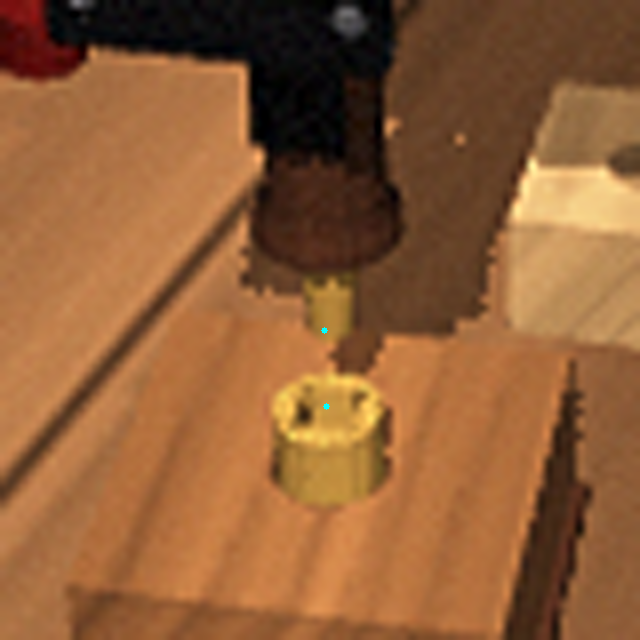

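View pics/wrist8.png

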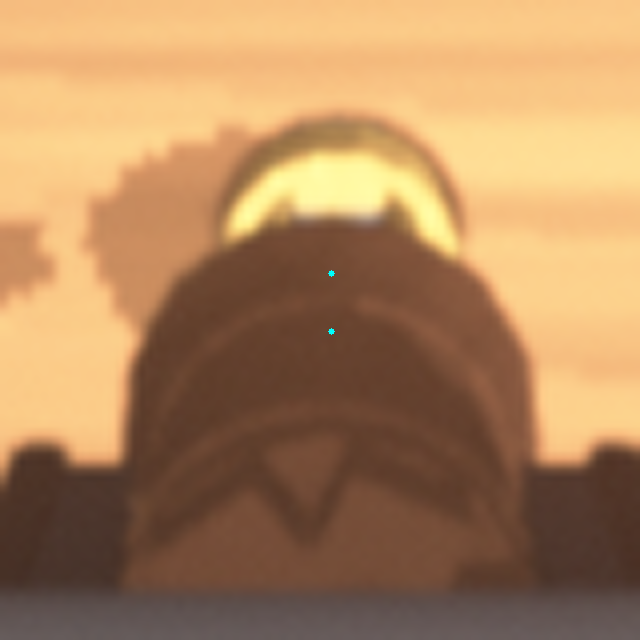

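View pics/top8.png

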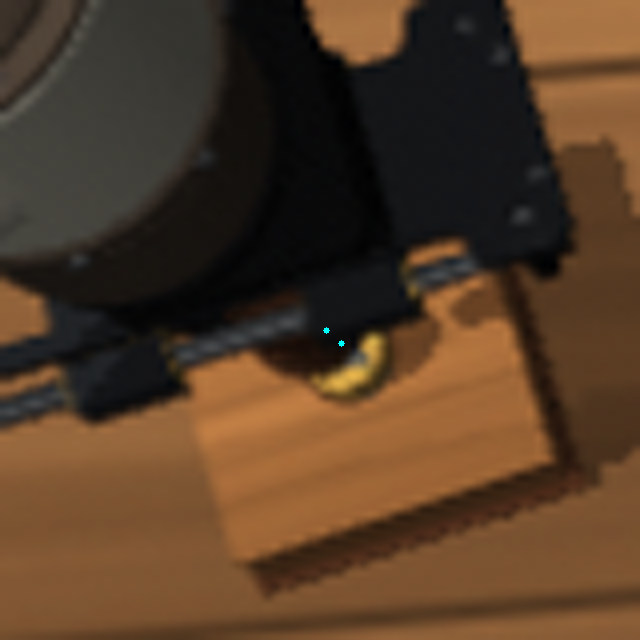

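```bash
python3 -m crank '[{"delta_rot":[0,0,0],"linear":[-0.0008,0.0012,0.01],"gripper":0},{"delta_rot":[0,0,0],"linear":[0,0,0.01],"gripper":0},{"delta_rot":[0,0,0],"linear":[0,0,0],"gripper":0}]'
python3 - <<'E'
from h import *
delta(.5171,.1826,.138)
for n in ["side","wrist"]: crop(n,(.518,.1825,.1),n+"9",half=40,f=8)
E
```

```text
time_s: 9.78
tcp_pos: [0.5174, 0.1836, 0.1167]
ee_rot: [[-0.973, -0.232, -0.003], [-0.232, 0.973, -0.002], [0.003, -0.001, -1.0]]
wrist_force: [-0.8, -0.2, -1.1]
gripper_width: 0.332
t 9.78 tcp [0.5174 0.1836 0.1167] z [-0.0028 -0.0017 -1.    ] y [-0.232  0.973 -0.001] F [-0.8 -0.2 -1.1] g 0.332 j [  36.   19.  -16.   -0.  -55. -113.] tool [ 0.0006 -0.0009 -0.0213]
side9 off 246 207
wrist9 off 278 176
```

View pics/side9.png

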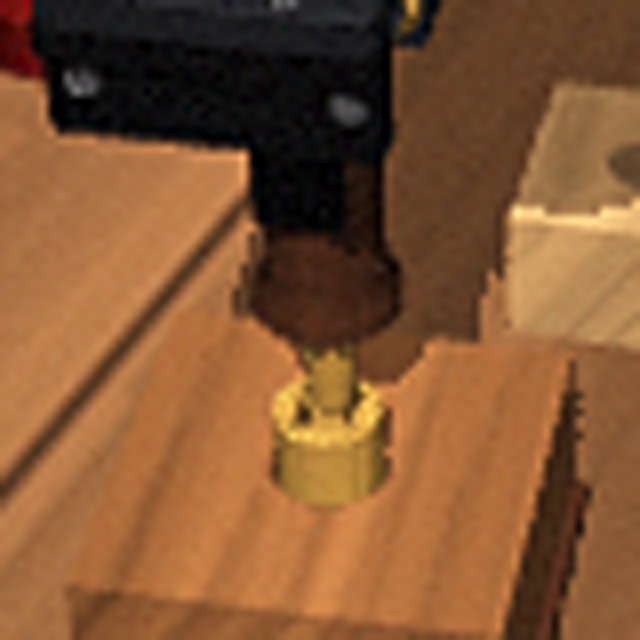

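View pics/wrist9.png

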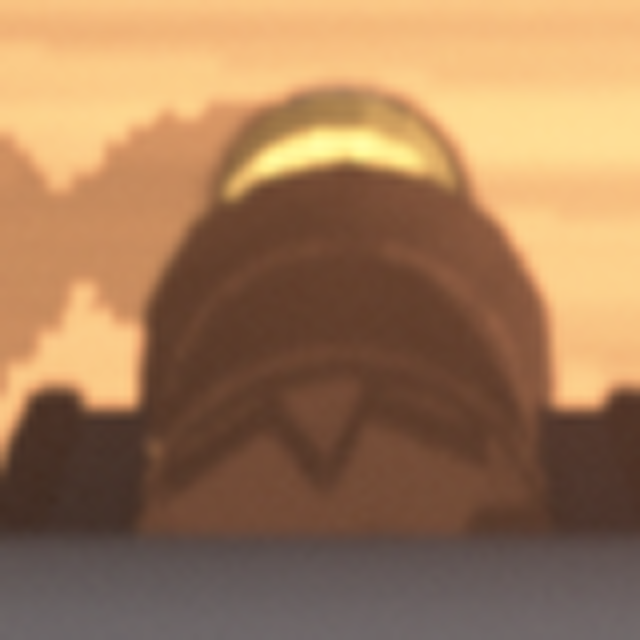

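```bash
python3 -m crank '[{"delta_rot":[0,0,0],"linear":[0,0,0.005],"gripper":0},{"delta_rot":[0,0,0],"linear":[0,0,0.006],"gripper":0},{"delta_rot":[0,0,0],"linear":[0,0,0.006],"gripper":0},{"delta_rot":[0,0,0],"linear":[0,0,0.003],"gripper":0},{"delta_rot":[0,0,0],"linear":[0,0,0],"gripper":0}]'
```

```text
time_s: 10.5
tcp_pos: [0.5182, 0.184, 0.0979]
ee_rot: [[-0.973, -0.233, -0.0], [-0.233, 0.973, -0.0], [0.001, -0.0, -1.0]]
wrist_force: [0.4, -0.7, -1.7]
gripper_width: 0.329
```

```bash
python3 -m crank '[{"delta_rot":[0,0,0],"linear":[0,0,0.002],"gripper":0},{"delta_rot":[0,0,0],"linear":[0,0,0.002],"gripper":0},{"delta_rot":[0,0,0],"linear":[0,0,0.0015],"gripper":0},{"delta_rot":[0,0,0],"linear":[0,0,0],"gripper":0}]'
```

```text
time_s: 11.0
tcp_pos: [0.5182, 0.1839, 0.0926]
ee_rot: [[-0.973, -0.233, -0.0], [-0.233, 0.973, -0.0], [0.0, -0.0, -1.0]]
wrist_force: [-0.2, -1.6, -1.7]
gripper_width: 0.333
```

```bash
python3 -m crank '[{"delta_rot":[0,0,0],"linear":[0,0,0.002],"gripper":0},{"delta_rot":[0,0,0],"linear":[0,0,0.002],"gripper":0},{"delta_rot":[0,0,0],"linear":[0,0,0.001],"gripper":0},{"delta_rot":[0,0,0],"linear":[0,0,0],"gripper":0}]'
```

```text
time_s: 11.5
tcp_pos: [0.5182, 0.1839, 0.0877]
ee_rot: [[-0.973, -0.233, -0.0], [-0.233, 0.973, -0.001], [0.0, -0.0, -1.0]]
wrist_force: [1.0, -3.3, 0.0]
gripper_width: 0.334
```

```bash
python3 -m crank '[{"delta_rot":[0,0,0],"linear":[0,0,0.001],"gripper":0},{"delta_rot":[0,0,0],"linear":[0,0,0],"gripper":0}]'
```

```text
time_s: 11.75
tcp_pos: [0.5183, 0.1839, 0.0868]
ee_rot: [[-0.973, -0.233, -0.0], [-0.233, 0.973, -0.0], [0.0, -0.0, -1.0]]
wrist_force: [1.4, -4.5, 1.2]
gripper_width: 0.331
```

```bash
python3 -c "
from h import *
crop('side',(.518,.1825,.09),'side10',half=40,f=8)"
```

```text
side10 off 246 211
```

View pics/side10.png

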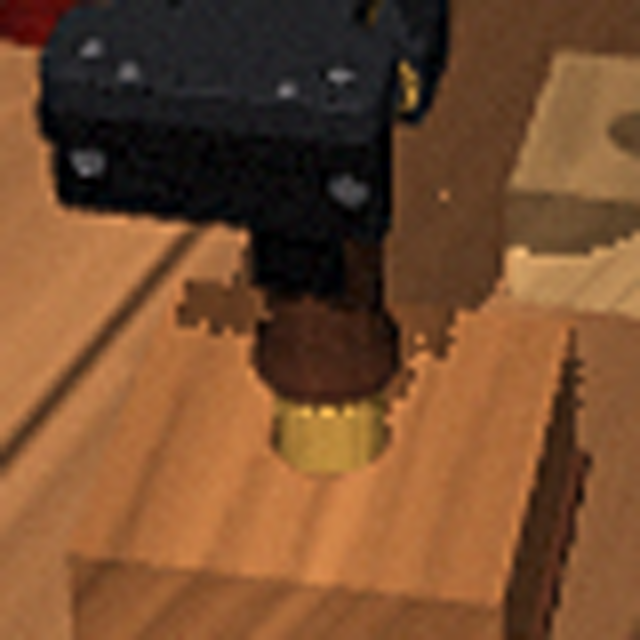

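```bash
python3 -m crank '[{"delta_rot":[0,0,0],"linear":[-0.0001,-0.0007,0],"gripper":0},{"delta_rot":[0,0,0],"linear":[0,0,0],"gripper":0}]'
```

```text
time_s: 12.05
tcp_pos: [0.5185, 0.1837, 0.0867]
ee_rot: [[-0.973, -0.232, 0.0], [-0.232, 0.973, 0.0], [-0.0, 0.0, -1.0]]
wrist_force: [0.8, -1.2, 0.0]
gripper_width: 0.335
```

```bash
python3 -m crank '[{"delta_rot":[0,0,0],"linear":[0,0,0.001],"gripper":0},{"delta_rot":[0,0,0],"linear":[0,0,0],"gripper":0}]'
```

```text
time_s: 12.3
tcp_pos: [0.5185, 0.1836, 0.0856]
ee_rot: [[-0.973, -0.233, -0.0], [-0.233, 0.973, 0.0], [0.0, 0.0, -1.0]]
wrist_force: [0.7, -2.8, -1.2]
gripper_width: 0.332
```

```bash
python3 -m crank '[{"delta_rot":[0,0,0],"linear":[-0.0001,-0.0005,0.001],"gripper":0},{"delta_rot":[0,0,0],"linear":[0,0,0],"gripper":0}]'
```

```text
time_s: 12.55
tcp_pos: [0.5187, 0.1833, 0.0845]
ee_rot: [[-0.973, -0.233, -0.0], [-0.233, 0.973, 0.001], [-0.0, 0.001, -1.0]]
wrist_force: [1.6, 0.3, -0.2]
gripper_width: 0.335
```

```bash
python3 -m crank '[{"delta_rot":[0,0,0],"linear":[0,0,0.001],"gripper":0},{"delta_rot":[0,0,0],"linear":[0,0,0],"gripper":0}]'
```

```text
time_s: 12.8
tcp_pos: [0.5189, 0.1833, 0.0839]
ee_rot: [[-0.973, -0.233, 0.0], [-0.233, 0.973, 0.001], [-0.001, 0.0, -1.0]]
wrist_force: [-0.3, -0.3, 2.5]
gripper_width: 0.33
```

```bash
python3 -m crank '[{"delta_rot":[0,0,0],"linear":[0,0,0],"gripper":60},{"delta_rot":[0,0,0],"linear":[0,0,0],"gripper":60},{"delta_rot":[0,0,0],"linear":[0,0,0],"gripper":60},{"delta_rot":[0,0,0],"linear":[0,0,-0.02],"gripper":60},{"delta_rot":[0,0,0],"linear":[0,0,-0.04],"gripper":60},{"delta_rot":[0,0,0],"linear":[0,0,-0.04],"gripper":60},{"delta_rot":[0,0,0],"linear":[0,0,-0.02],"gripper":60},{"delta_rot":[0,0,0],"linear":[0,0,0],"gripper":60}]'
python3 - <<'E'
from h import *
delta(.5635,-.207,.2)
b=(.5185,.183,.074)
for n in ["side","top"]: crop(n,(.518,.1825,.1),n+"11",half=40,f=8,marks=[b,(.5185,.183,.137)])
E
```

```text
time_s: 13.8
tcp_pos: [0.5196, 0.1836, 0.2054]
ee_rot: [[-0.973, -0.233, 0.003], [-0.233, 0.973, 0.002], [-0.004, 0.002, -1.0]]
wrist_force: [-0.7, -0.7, -0.4]
gripper_width: 0.605
t 13.8 tcp [0.5196 0.1836 0.2054] z [ 0.0033  0.0024 -1.    ] y [-0.233  0.973  0.002] F [-0.7 -0.7 -0.4] g 0.605 j [  36.   14.   -9.    0.  -67. -113.] tool [ 0.0482 -0.3901  0.0046]
side11 off 246 207
top11 off 202 162
```

View pics/side11.png

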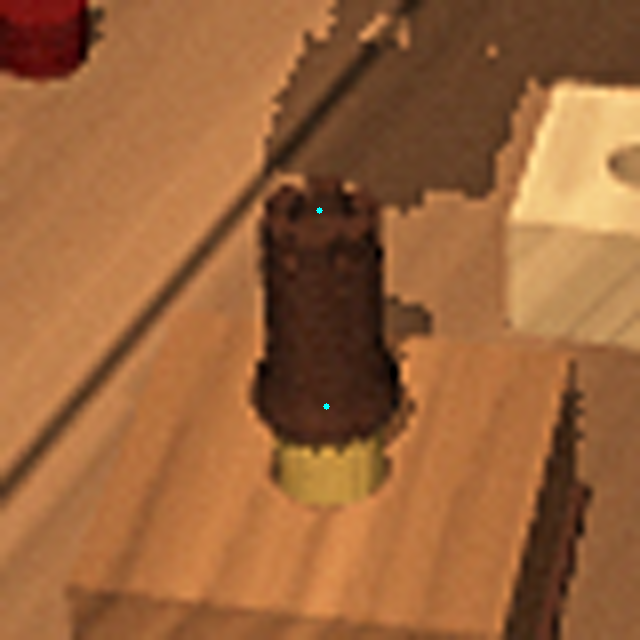

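View pics/top11.png

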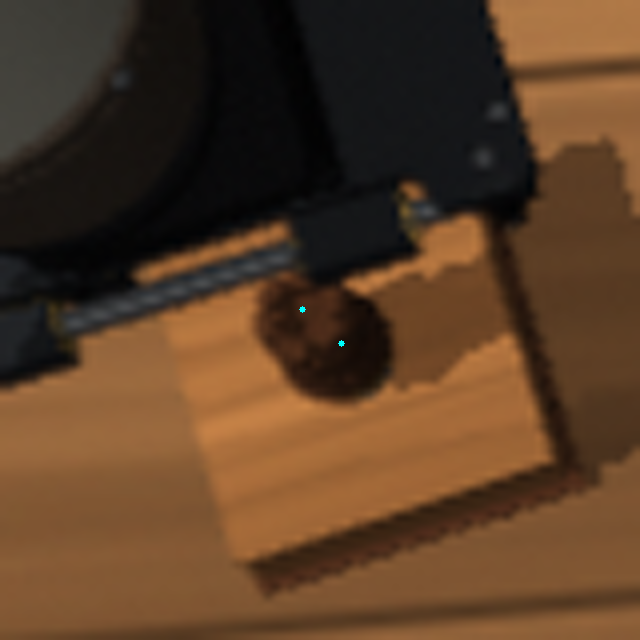

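```bash
python3 -m crank '[{"delta_rot":[0,0,0],"linear":[0.002,-0.02,0],"gripper":60},{"delta_rot":[0,0,0],"linear":[0.006,-0.046,0],"gripper":60},{"delta_rot":[0,0,0],"linear":[0.006,-0.046,0],"gripper":60},{"delta_rot":[0,0,0],"linear":[0.006,-0.046,0],"gripper":60},{"delta_rot":[0,0,0],"linear":[0.006,-0.046,0],"gripper":60},{"delta_rot":[0,0,0],"linear":[0.006,-0.046,0],"gripper":60},{"delta_rot":[0,0,0],"linear":[0.006,-0.046,0],"gripper":60},{"delta_rot":[0,0,0],"linear":[0.006,-0.046,0],"gripper":60},{"delta_rot":[0,0,0],"linear":[0.004,-0.032,0],"gripper":60},{"delta_rot":[0,0,0],"linear":[0,-0.016,0],"gripper":60}]'
python3 -m crank '[{"delta_rot":[0,0,0],"linear":[0,0,0],"gripper":60},{"delta_rot":[0,0,0],"linear":[0,0,0],"gripper":60}]'
python3 - <<'E'
from h import *
delta(.5635,-.207,.2)
m=[(.5635,-.2065,.13),(.5635,-.2065,.0)]
c=crop("wrist",(.5635,-.207,.1),"wrist12",half=120,f=2.5,marks=m)
E
```

```text
time_s: 15.15
tcp_pos: [0.5617, -0.2097, 0.2023]
ee_rot: [[-0.973, -0.23, -0.003], [-0.23, 0.973, 0.0], [0.003, 0.001, -1.0]]
wrist_force: [-0.7, 0.4, 0.1]
gripper_width: 0.6
time_s: 15.4
tcp_pos: [0.5626, -0.2067, 0.2035]
ee_rot: [[-0.972, -0.233, -0.001], [-0.233, 0.972, 0.0], [0.001, 0.0, -1.0]]
wrist_force: [0.2, 0.4, -0.8]
gripper_width: 0.599
t 15.4 tcp [ 0.5626 -0.2067  0.2035] z [-7.e-04  4.e-04 -1.e+00] y [-0.233  0.972  0.   ] F [ 0.2  0.4 -0.8] g 0.599 j [ -5.  19.  -2.  -0. -69. -72.] tool [-0.0008 -0.0005  0.0034]
wrist12 off 199 73
```

View pics/wrist12.png

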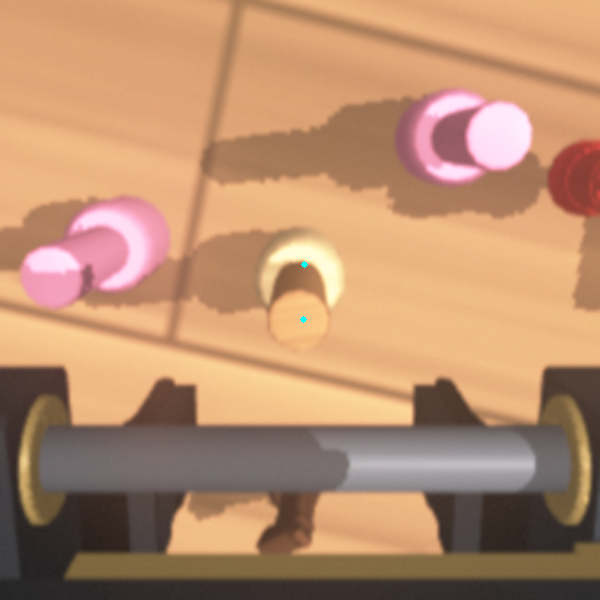

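```bash
python3 -m crank '[{"delta_rot":[0,0,0],"linear":[-0.001,-0.0015,0.02],"gripper":60},{"delta_rot":[0,0,0],"linear":[0,0,0.035],"gripper":60},{"delta_rot":[0,0,0],"linear":[0,0,0.035],"gripper":60},{"delta_rot":[0,0,0],"linear":[0,0,0.035],"gripper":60},{"delta_rot":[0,0,0],"linear":[0,0,0.0185],"gripper":60},{"delta_rot":[0,0,0],"linear":[0,0,0],"gripper":30},{"delta_rot":[0,0,0],"linear":[0,0,0],"gripper":0},{"delta_rot":[0,0,0],"linear":[0,0,0],"gripper":0},{"delta_rot":[0,0,0],"linear":[0,0,0],"gripper":0}]'
python3 - <<'E'
from h import *
delta(.5637,-.208,.06)
c=crop("side",(.5635,-.207,.1),"side13",half=50,f=6)
E
```

```text
time_s: 16.58
tcp_pos: [0.5649, -0.2087, 0.0614]
ee_rot: [[-0.973, -0.233, 0.002], [-0.233, 0.973, -0.0], [-0.002, -0.001, -1.0]]
wrist_force: [0.5, 0.0, 2.7]
gripper_width: 0.286
t 16.57 tcp [ 0.5649 -0.2087  0.0614] z [ 2.3e-03 -4.0e-04 -1.0e+00] y [-0.233  0.973 -0.001] F [0.5 0.  2.7] g 0.286 j [ -5.  26. -13.   0. -51. -72.] tool [0.001  0.001  0.0014]
side13 off 285 110
```

View pics/side13.png

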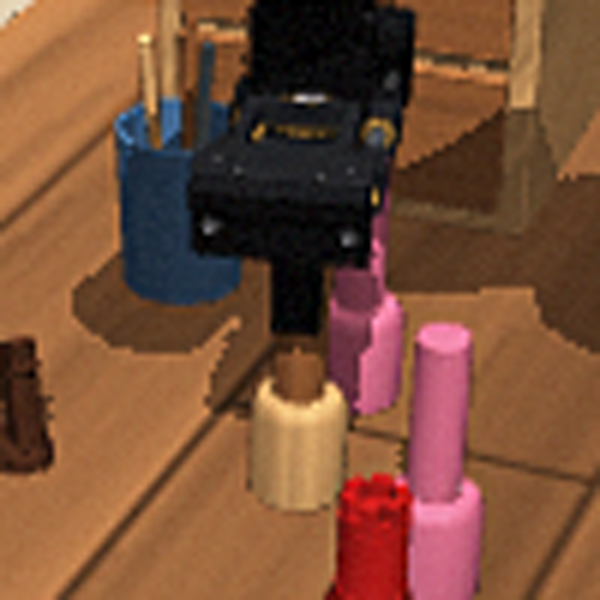

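```bash
python3 -m crank '[{"delta_rot":[0,0,0],"linear":[0,0,-0.01],"gripper":0},{"delta_rot":[0,0,0],"linear":[0,0,-0.03],"gripper":0},{"delta_rot":[0,0,0],"linear":[0,0,-0.04],"gripper":0},{"delta_rot":[0,0,0],"linear":[0,0,-0.04],"gripper":0},{"delta_rot":[0,0,0],"linear":[0,0,-0.04],"gripper":0},{"delta_rot":[0,0,0],"linear":[0,0,-0.02],"gripper":0},{"delta_rot":[0,0,0],"linear":[0,0,0],"gripper":0},{"delta_rot":[0,0,0],"linear":[0,0,0],"gripper":0}]'
python3 - <<'E'
from h import *
delta(.5199,.1835,.24)
c=crop("side",(.5635,-.207,.22),"side14",half=60,f=5)
E
```

```text
time_s: 17.62
tcp_pos: [0.5632, -0.2083, 0.2387]
ee_rot: [[-0.973, -0.232, -0.003], [-0.232, 0.973, 0.001], [0.002, 0.002, -1.0]]
wrist_force: [-0.5, 0.7, -3.5]
gripper_width: 0.279
t 17.62 tcp [ 0.5632 -0.2083  0.2387] z [-0.0027  0.0012 -1.    ] y [-0.232  0.973  0.002] F [-0.5  0.7 -3.5] g 0.279 j [ -5.  18.   2.  -0. -74. -72.] tool [-0.0489  0.3912 -0.0007]
side14 off 276 59
```

View pics/side14.png

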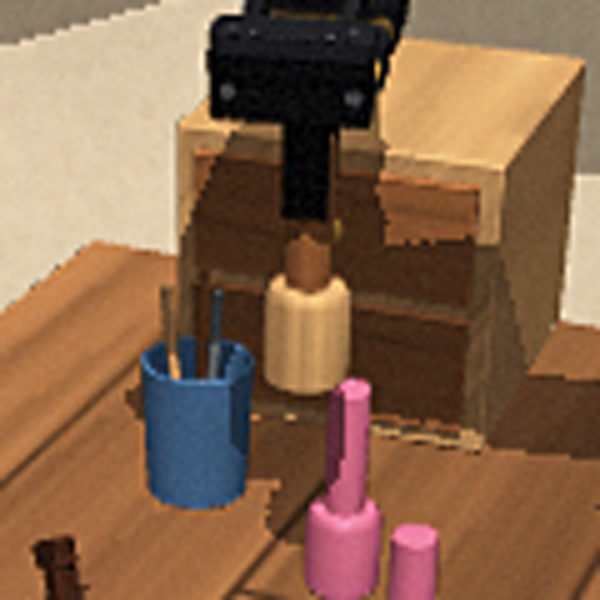

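```bash
python3 -m crank '[{"delta_rot":[0,0,0],"linear":[-0.0025,0.02,0],"gripper":0},{"delta_rot":[0,0,0],"linear":[-0.0055,0.045,0],"gripper":0},{"delta_rot":[0,0,0],"linear":[-0.0055,0.045,0],"gripper":0},{"delta_rot":[0,0,0],"linear":[-0.0055,0.045,0],"gripper":0},{"delta_rot":[0,0,0],"linear":[-0.0055,0.045,0],"gripper":0},{"delta_rot":[0,0,0],"linear":[-0.0055,0.045,0],"gripper":0},{"delta_rot":[0,0,0],"linear":[-0.0055,0.045,0],"gripper":0},{"delta_rot":[0,0,0],"linear":[-0.0055,0.045,0],"gripper":0},{"delta_rot":[0,0,0],"linear":[-0.0055,0.035,0],"gripper":0},{"delta_rot":[0,0,0],"linear":[-0.0024,0.021,0],"gripper":0}]'
python3 -m crank '[{"delta_rot":[0,0,0],"linear":[0,0,0],"gripper":0},{"delta_rot":[0,0,0],"linear":[0,0,0],"gripper":0},{"delta_rot":[0,0,0],"linear":[0,0,0],"gripper":0}]'
python3 - <<'E'
from h import *
delta(.5199,.1835,.24)
for n in ["side","wrist","top"]:c=crop(n,(.5185,.183,.14),n+"15",half=60,f=5)
E
```

```text
time_s: 18.92
tcp_pos: [0.5196, 0.1849, 0.2395]
ee_rot: [[-0.972, -0.235, -0.001], [-0.235, 0.972, -0.001], [0.002, -0.0, -1.0]]
wrist_force: [-0.5, -0.2, -1.8]
gripper_width: 0.279
time_s: 19.3
tcp_pos: [0.5208, 0.182, 0.2403]
ee_rot: [[-0.973, -0.231, -0.0], [-0.231, 0.973, -0.0], [0.0, -0.0, -1.0]]
wrist_force: [-0.3, 0.1, -1.7]
gripper_width: 0.279
t 19.3 tcp [0.5208 0.182  0.2403] z [-1.e-04 -2.e-04 -1.e+00] y [-0.231  0.973 -0.   ] F [-0.3  0.1 -1.7] g 0.279 j [  36.   13.   -5.    0.  -72. -113.] tool [0.0005 0.0016 0.0003]
side15 off 225 171
wrist15 off 261 131
top15 off 179 139
```

View pics/side15.png

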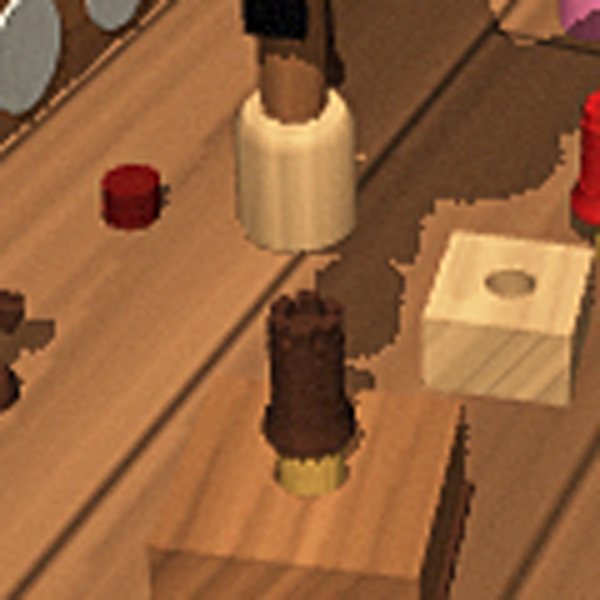

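View pics/top15.png

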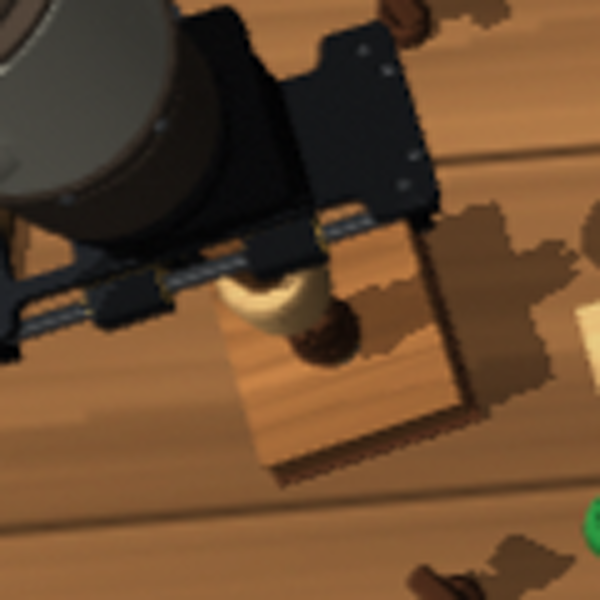

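```bash
python3 -m crank '[{"delta_rot":[0,0,0],"linear":[0.0005,0.0015,0.012],"gripper":0},{"delta_rot":[0,0,0],"linear":[0,0,0.015],"gripper":0},{"delta_rot":[0,0,0],"linear":[0,0,0.009],"gripper":0},{"delta_rot":[0,0,0],"linear":[0,0,0],"gripper":0},{"delta_rot":[0,0,0],"linear":[0,0,0],"gripper":0}]'
python3 -c "
from h import *
delta(.5199,.1835,.24)
crop('side',(.5185,.183,.14),'side16',half=40,f=8)"
```

```text
time_s: 20.08
tcp_pos: [0.5202, 0.1845, 0.2045]
ee_rot: [[-0.973, -0.233, 0.001], [-0.233, 0.973, 0.0], [-0.001, -0.0, -1.0]]
wrist_force: [0.8, 0.1, -2.2]
gripper_width: 0.274
t 20.07 tcp [0.5202 0.1845 0.2045] z [ 7.e-04  1.e-04 -1.e+00] y [-0.233  0.973 -0.   ] F [ 0.8  0.1 -2.2] g 0.274 j [  36.   14.   -9.    0.  -67. -113.] tool [ 0.0005 -0.0009 -0.0355]
side16 off 245 191
```

View pics/side16.png

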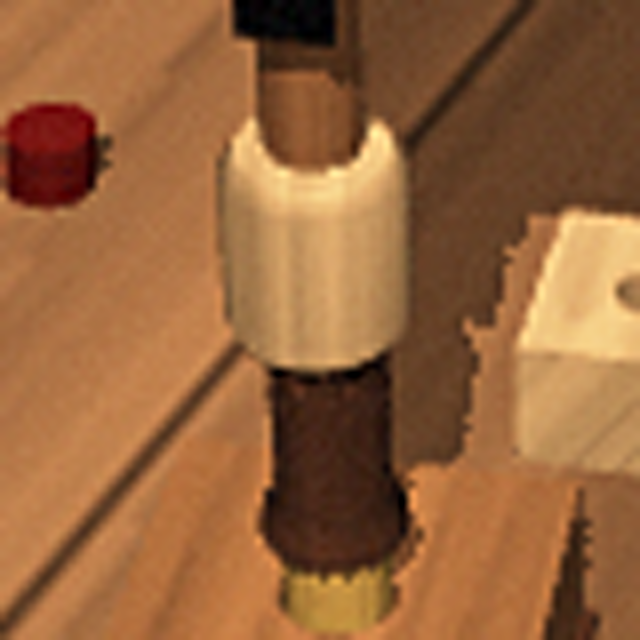

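```bash
python3 -m crank '[{"delta_rot":[0,0,0],"linear":[0,0,0.003],"gripper":0},{"delta_rot":[0,0,0],"linear":[0,0,0.002],"gripper":0},{"delta_rot":[0,0,0],"linear":[0,0,0],"gripper":0}]'
```

```text
time_s: 20.5
tcp_pos: [0.5198, 0.1843, 0.1992]
ee_rot: [[-0.973, -0.233, -0.0], [-0.233, 0.973, -0.0], [0.0, -0.0, -1.0]]
wrist_force: [-0.3, -0.2, -0.9]
gripper_width: 0.276
```

```bash
python3 -m crank '[{"delta_rot":[0,0,0],"linear":[0,0,0.001],"gripper":0},{"delta_rot":[0,0,0],"linear":[0,0,0],"gripper":0}]'
```

```text
time_s: 20.75
tcp_pos: [0.5202, 0.1844, 0.1988]
ee_rot: [[-0.973, -0.233, 0.001], [-0.233, 0.973, 0.0], [-0.001, 0.0, -1.0]]
wrist_force: [-0.3, 0.5, 1.1]
gripper_width: 0.275
```

```bash
python3 -m crank '[{"delta_rot":[0,0,0],"linear":[0,0,0.001],"gripper":0},{"delta_rot":[0,0,0],"linear":[0,0,0],"gripper":0}]'
```

```text
time_s: 21.0
tcp_pos: [0.5204, 0.1845, 0.198]
ee_rot: [[-0.973, -0.233, 0.001], [-0.233, 0.973, 0.0], [-0.002, 0.0, -1.0]]
wrist_force: [-0.3, -0.1, 2.4]
gripper_width: 0.275
```

```bash
python3 -m crank '[{"delta_rot":[0,0,0],"linear":[0,0,0.001],"gripper":0},{"delta_rot":[0,0,0],"linear":[0,0,0.001],"gripper":0}]'
```

```text
time_s: 21.25
tcp_pos: [0.5202, 0.1844, 0.1955]
ee_rot: [[-0.973, -0.233, 0.001], [-0.233, 0.973, 0.0], [-0.001, 0.0, -1.0]]
wrist_force: [-0.6, -0.1, 3.3]
gripper_width: 0.281
```

```bash
python3 -m crank '[{"delta_rot":[0,0,0],"linear":[0,0,0.001],"gripper":0},{"delta_rot":[0,0,0],"linear":[0,0,0.001],"gripper":0}]'
```

```text
time_s: 21.5
tcp_pos: [0.52, 0.1844, 0.1933]
ee_rot: [[-0.973, -0.233, 0.0], [-0.233, 0.973, 0.0], [-0.0, 0.0, -1.0]]
wrist_force: [0.6, 0.2, 3.7]
gripper_width: 0.277
```

```bash
python3 -c "
from h import *
crop('side',(.5185,.183,.14),'side17',half=40,f=8)"
```

```text
side17 off 245 191
```

View pics/side17.png

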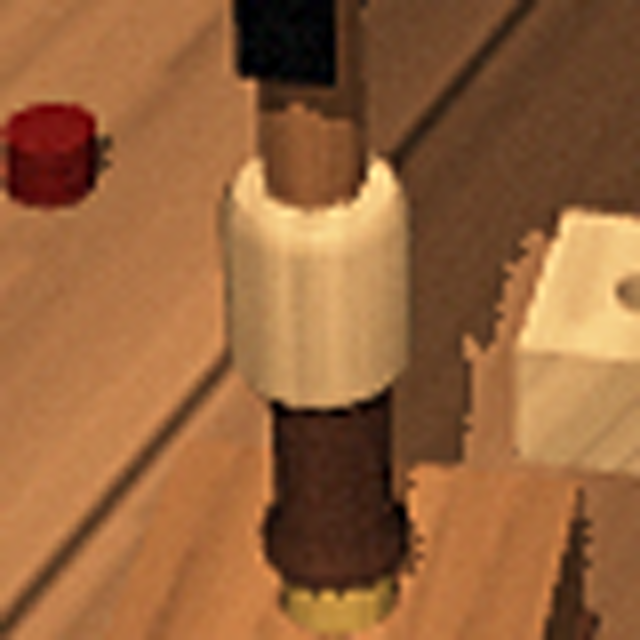

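```bash
python3 -m crank '[{"delta_rot":[0,0,0],"linear":[0,0,-0.009],"gripper":0},{"delta_rot":[0,0,0],"linear":[0,0,0],"gripper":0},{"delta_rot":[0,0,0],"linear":[0,0,0.007],"gripper":0},{"delta_rot":[0,0,0],"linear":[0,0,0.0015],"gripper":0},{"delta_rot":[0,0,0],"linear":[0,0,0.0015],"gripper":0},{"delta_rot":[0,0,0],"linear":[0,0,0.001],"gripper":0}]'
```

```text
time_s: 22.3
tcp_pos: [0.5203, 0.1844, 0.1921]
ee_rot: [[-0.973, -0.233, 0.001], [-0.233, 0.973, 0.0], [-0.001, -0.0, -1.0]]
wrist_force: [-0.4, -0.5, 3.7]
gripper_width: 0.277
```

```bash
python3 -m crank '[{"delta_rot":[0,0,0],"linear":[0,0,0.001],"gripper":0},{"delta_rot":[0,0,0],"linear":[0,0,0],"gripper":0}]'
```

```text
time_s: 22.55
tcp_pos: [0.5201, 0.1844, 0.1906]
ee_rot: [[-0.973, -0.233, 0.001], [-0.233, 0.973, 0.0], [-0.001, 0.0, -1.0]]
wrist_force: [-0.4, 0.2, 3.2]
gripper_width: 0.278
```

```bash
python3 -m crank '[{"delta_rot":[0,0,0],"linear":[0,0,-0.009],"gripper":0},{"delta_rot":[0,0,0],"linear":[0,0,0],"gripper":0},{"delta_rot":[0,0,0],"linear":[0,0,0.007],"gripper":0},{"delta_rot":[0,0,0],"linear":[0,0,0.0015],"gripper":0},{"delta_rot":[0,0,0],"linear":[0,0,0.0015],"gripper":0},{"delta_rot":[0,0,0],"linear":[0,0,0.001],"gripper":0},{"delta_rot":[0,0,0],"linear":[0,0,0.001],"gripper":0}]'
```

```text
time_s: 23.42
tcp_pos: [0.5202, 0.1844, 0.1879]
ee_rot: [[-0.973, -0.233, 0.001], [-0.233, 0.973, 0.0], [-0.001, 0.0, -1.0]]
wrist_force: [-0.3, 0.6, 4.5]
gripper_width: 0.28
```

```bash
python3 -m crank '[{"delta_rot":[0,0,0],"linear":[0,0,-0.009],"gripper":0},{"delta_rot":[0,0,0],"linear":[0,0,0],"gripper":0},{"delta_rot":[0,0,0],"linear":[0,0,0.007],"gripper":0},{"delta_rot":[0,0,0],"linear":[0,0,0.0015],"gripper":0},{"delta_rot":[0,0,0],"linear":[0,0,0.0015],"gripper":0},{"delta_rot":[0,0,0],"linear":[0,0,0.001],"gripper":0},{"delta_rot":[0,0,0],"linear":[0,0,0.001],"gripper":0}]'
```

```text
time_s: 24.3
tcp_pos: [0.5203, 0.1844, 0.1849]
ee_rot: [[-0.973, -0.233, 0.001], [-0.233, 0.973, 0.0], [-0.001, 0.0, -1.0]]
wrist_force: [-0.9, -0.4, 5.8]
gripper_width: 0.275
```

```bash
python3 -m crank '[{"delta_rot":[0,0,0],"linear":[0,0,-0.009],"gripper":0},{"delta_rot":[0,0,0],"linear":[0,0,0],"gripper":0},{"delta_rot":[0,0,0],"linear":[0,0,0.007],"gripper":0},{"delta_rot":[0,0,0],"linear":[0,0,0.0015],"gripper":0},{"delta_rot":[0,0,0],"linear":[0,0,0.0015],"gripper":0},{"delta_rot":[0,0,0],"linear":[0,0,0.001],"gripper":0},{"delta_rot":[0,0,0],"linear":[0,0,0.001],"gripper":0}]'; python3 -c "
from h import *
crop('side',(.5185,.183,.12),'side18',half=40,f=8)"
```

```text
time_s: 25.18
tcp_pos: [0.5212, 0.1846, 0.1837]
ee_rot: [[-0.972, -0.233, 0.004], [-0.233, 0.972, 0.001], [-0.004, -0.0, -1.0]]
wrist_force: [-1.4, 0.3, 8.1]
gripper_width: 0.277
side18 off 245 199
```

View pics/side18.png

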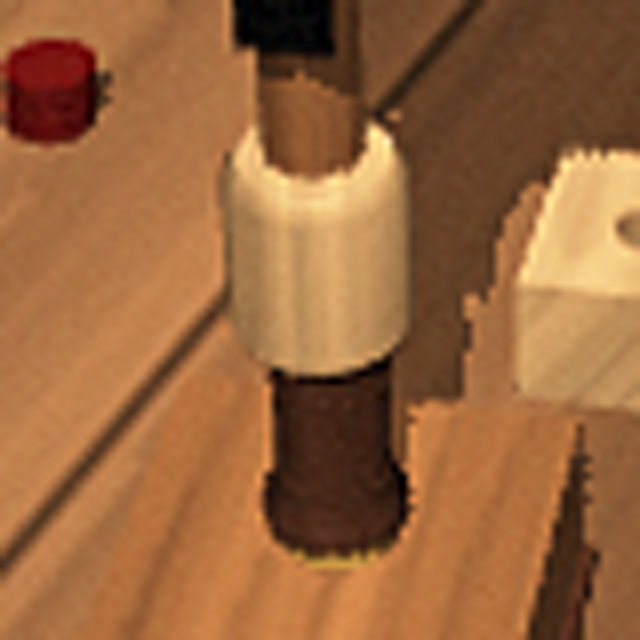

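```bash
python3 -m crank '[{"delta_rot":[0,0,0],"linear":[0,0,-0.01],"gripper":0},{"delta_rot":[0,0,0],"linear":[0,0,0],"gripper":0},{"delta_rot":[0,0,0],"linear":[0,0,0.0075],"gripper":0},{"delta_rot":[0,0,0],"linear":[0,0,0.0015],"gripper":0},{"delta_rot":[0,0,0],"linear":[0,0,0.001],"gripper":0},{"delta_rot":[0,0,0],"linear":[0,0,0.001],"gripper":0}]'
```

```text
time_s: 25.98
tcp_pos: [0.5213, 0.1847, 0.1825]
ee_rot: [[-0.972, -0.234, 0.004], [-0.234, 0.972, 0.001], [-0.004, -0.0, -1.0]]
wrist_force: [-1.3, -0.2, 11.7]
gripper_width: 0.283
```

```bash
python3 -m crank '[{"delta_rot":[0,0,0],"linear":[0,0,0.001],"gripper":0},{"delta_rot":[0,0,0],"linear":[0,0,0],"gripper":0}]'
```

```text
time_s: 26.22
tcp_pos: [0.5214, 0.1847, 0.182]
ee_rot: [[-0.972, -0.234, 0.005], [-0.234, 0.972, 0.001], [-0.005, -0.0, -1.0]]
wrist_force: [-2.0, -0.8, 9.9]
gripper_width: 0.28
```

```bash
python3 -m crank '[{"delta_rot":[0,0,0],"linear":[0,0,0.001],"gripper":0},{"delta_rot":[0,0,0],"linear":[0,0,0],"gripper":0}]'
```

```text
time_s: 26.48
tcp_pos: [0.5217, 0.1848, 0.1814]
ee_rot: [[-0.972, -0.234, 0.005], [-0.234, 0.972, 0.001], [-0.005, -0.0, -1.0]]
wrist_force: [-1.4, -0.9, 11.2]
gripper_width: 0.276
```

```bash
python3 -m crank '[{"delta_rot":[0,0,0],"linear":[0,0,-0.011],"gripper":0},{"delta_rot":[0,0,0],"linear":[0,0,0],"gripper":0},{"delta_rot":[0,0,0],"linear":[0,0,0.0075],"gripper":0},{"delta_rot":[0,0,0],"linear":[0,0,0.0015],"gripper":0},{"delta_rot":[0,0,0],"linear":[0,0,0.0015],"gripper":0},{"delta_rot":[0,0,0],"linear":[0,0,0.001],"gripper":0}]'
```

```text
time_s: 27.22
tcp_pos: [0.5221, 0.1848, 0.1811]
ee_rot: [[-0.972, -0.234, 0.006], [-0.234, 0.972, 0.001], [-0.006, -0.001, -1.0]]
wrist_force: [-2.4, -0.0, 15.2]
gripper_width: 0.282
```

```bash
python3 -m crank '[{"delta_rot":[0,0,0],"linear":[0,0,0.001],"gripper":0},{"delta_rot":[0,0,0],"linear":[0,0,0],"gripper":0}]'
```

```text
time_s: 27.48
tcp_pos: [0.5224, 0.1849, 0.1811]
ee_rot: [[-0.972, -0.234, 0.007], [-0.234, 0.972, 0.001], [-0.007, -0.0, -1.0]]
wrist_force: [-2.7, 0.8, 16.7]
gripper_width: 0.278
```

```bash
python3 -m crank '[{"delta_rot":[0,0,0],"linear":[0,0,0.001],"gripper":0},{"delta_rot":[0,0,0],"linear":[0,0,0],"gripper":0}]'
```

```text
time_s: 27.72
tcp_pos: [0.523, 0.185, 0.181]
ee_rot: [[-0.972, -0.235, 0.009], [-0.235, 0.972, 0.002], [-0.009, -0.0, -1.0]]
wrist_force: [-3.1, -0.6, 19.1]
gripper_width: 0.279
```

```bash
python3 -m crank '[{"delta_rot":[0,0,0],"linear":[0,0,-0.012],"gripper":0},{"delta_rot":[0,0,0],"linear":[0,0,0],"gripper":0},{"delta_rot":[0,0,0],"linear":[0,0,0.007],"gripper":0},{"delta_rot":[0,0,0],"linear":[0,0,0.002],"gripper":0},{"delta_rot":[0,0,0],"linear":[0,0,0.0015],"gripper":0},{"delta_rot":[0,0,0],"linear":[0,0,0.0015],"gripper":0},{"delta_rot":[0,0,0],"linear":[0,0,0],"gripper":0}]'
```

```text
time_s: 28.6
tcp_pos: [0.5231, 0.185, 0.1809]
ee_rot: [[-0.972, -0.235, 0.009], [-0.235, 0.972, 0.002], [-0.009, -0.001, -1.0]]
wrist_force: [-2.3, -0.8, 18.9]
gripper_width: 0.278
```

```bash
python3 -m crank '[{"delta_rot":[0,0,0],"linear":[0,0,-0.01],"gripper":0},{"delta_rot":[0,0,0],"linear":[0,0,-0.03],"gripper":0},{"delta_rot":[0,0,0],"linear":[0,0,-0.023],"gripper":0},{"delta_rot":[0,0,0],"linear":[0,0,0],"gripper":0},{"delta_rot":[0,0,0],"linear":[0,0,0],"gripper":0}]'; python3 -c "
from h import *
delta(.5632,-.2083,.24)
crop('side',(.5185,.183,.14),'side19',half=60,f=5)"
```

```text
time_s: 29.22
tcp_pos: [0.5188, 0.1839, 0.2365]
ee_rot: [[-0.973, -0.232, -0.004], [-0.232, 0.973, -0.002], [0.004, -0.001, -1.0]]
wrist_force: [0.4, -0.2, -2.4]
gripper_width: 0.28
t 29.23 tcp [0.5188 0.1839 0.2365] z [-0.0037 -0.0015 -1.    ] y [-0.232  0.973 -0.001] F [ 0.4 -0.2 -2.4] g 0.28 j [  36.   13.   -5.   -0.  -72. -113.] tool [ 0.048  -0.3918 -0.0031]
side19 off 225 171
```

View pics/side19.png

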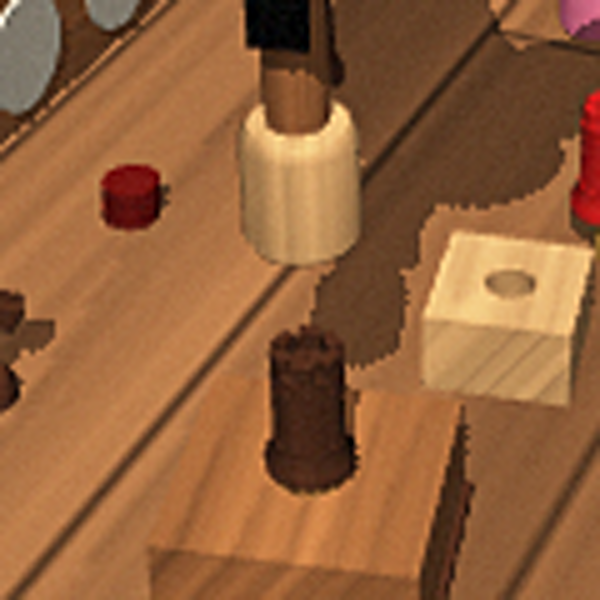

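```bash
python3 -m crank '[{"delta_rot":[0,0,0],"linear":[0.0025,-0.02,-0.003],"gripper":0},{"delta_rot":[0,0,0],"linear":[0.0055,-0.045,0],"gripper":0},{"delta_rot":[0,0,0],"linear":[0.0055,-0.045,0],"gripper":0},{"delta_rot":[0,0,0],"linear":[0.0055,-0.045,0],"gripper":0},{"delta_rot":[0,0,0],"linear":[0.0055,-0.045,0],"gripper":0},{"delta_rot":[0,0,0],"linear":[0.0055,-0.045,0],"gripper":0},{"delta_rot":[0,0,0],"linear":[0.0055,-0.045,0],"gripper":0},{"delta_rot":[0,0,0],"linear":[0.0055,-0.045,0],"gripper":0},{"delta_rot":[0,0,0],"linear":[0.0055,-0.035,0],"gripper":0},{"delta_rot":[0,0,0],"linear":[0.0015,-0.021,0],"gripper":0}]'
python3 -m crank '[{"delta_rot":[0,0,0],"linear":[0,0,0],"gripper":0},{"delta_rot":[0,0,0],"linear":[0,0,0],"gripper":0},{"delta_rot":[0,0,0],"linear":[0,0,0],"gripper":0}]'
python3 - <<'E'
from h import *
delta(.5640,-.2085,.068)
crop('side',(.5635,-.207,.2),'side20',half=60,f=5)
E
```

```text
time_s: 30.52
tcp_pos: [0.5633, -0.2093, 0.2409]
ee_rot: [[-0.973, -0.23, -0.002], [-0.23, 0.973, 0.0], [0.002, 0.001, -1.0]]
wrist_force: [0.4, 1.1, -0.9]
gripper_width: 0.28
time_s: 30.9
tcp_pos: [0.5642, -0.2062, 0.2419]
ee_rot: [[-0.972, -0.234, 0.0], [-0.234, 0.972, 0.0], [-0.0, 0.0, -1.0]]
wrist_force: [0.0, -0.4, -2.2]
gripper_width: 0.28
t 30.9 tcp [ 0.5642 -0.2062  0.2419] z [ 1.e-04  2.e-04 -1.e+00] y [-0.234  0.972  0.   ] F [ 0.  -0.4 -2.2] g 0.28 j [ -5.  18.   2.  -0. -74. -72.] tool [ 0.0008 -0.0023  0.1739]
side20 off 276 66
```

View pics/side20.png

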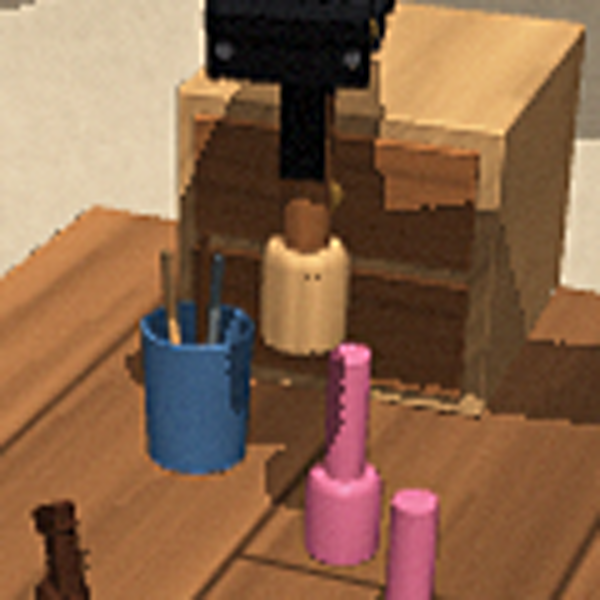

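```bash
python3 -m crank '[{"delta_rot":[0,0,0],"linear":[0.0005,-0.002,0.02],"gripper":0},{"delta_rot":[0,0,0],"linear":[0,0,0.04],"gripper":0},{"delta_rot":[0,0,0],"linear":[0,0,0.04],"gripper":0},{"delta_rot":[0,0,0],"linear":[0,0,0.04],"gripper":0},{"delta_rot":[0,0,0],"linear":[0,0,0.02],"gripper":0},{"delta_rot":[0,0,0],"linear":[0,0,0.012],"gripper":0},{"delta_rot":[0,0,0],"linear":[0,0,0],"gripper":0},{"delta_rot":[0,0,0],"linear":[0,0,0],"gripper":0}]'
```

```text
time_s: 31.95
tcp_pos: [0.5652, -0.2092, 0.071]
ee_rot: [[-0.972, -0.233, 0.002], [-0.233, 0.972, -0.001], [-0.002, -0.001, -1.0]]
wrist_force: [0.3, -0.2, -2.5]
gripper_width: 0.281
```

```bash
python3 -m crank '[{"delta_rot":[0,0,0],"linear":[0,0,0.002],"gripper":0},{"delta_rot":[0,0,0],"linear":[0,0,0.002],"gripper":0},{"delta_rot":[0,0,0],"linear":[0,0,0],"gripper":0}]'
```

```text
time_s: 32.33
tcp_pos: [0.564, -0.2092, 0.0657]
ee_rot: [[-0.973, -0.233, -0.0], [-0.233, 0.973, 0.0], [0.0, 0.0, -1.0]]
wrist_force: [-0.3, 0.4, -2.5]
gripper_width: 0.278
```

```bash
python3 -m crank '[{"delta_rot":[0,0,0],"linear":[0,0,0.002],"gripper":0},{"delta_rot":[0,0,0],"linear":[0,0,0],"gripper":0}]'
```

```text
time_s: 32.58
tcp_pos: [0.564, -0.2092, 0.0635]
ee_rot: [[-0.973, -0.233, -0.001], [-0.233, 0.973, 0.0], [0.0, 0.0, -1.0]]
wrist_force: [0.3, -0.1, -1.8]
gripper_width: 0.28
```

```bash
python3 -m crank '[{"delta_rot":[0,0,0],"linear":[0,0,0.001],"gripper":0},{"delta_rot":[0,0,0],"linear":[0,0,0],"gripper":0}]'
```

```text
time_s: 32.83
tcp_pos: [0.5641, -0.2092, 0.0626]
ee_rot: [[-0.973, -0.233, -0.0], [-0.233, 0.973, 0.0], [0.0, 0.0, -1.0]]
wrist_force: [0.7, 0.8, -1.2]
gripper_width: 0.28
```

```bash
python3 -m crank '[{"delta_rot":[0,0,0],"linear":[0,0,0.001],"gripper":0},{"delta_rot":[0,0,0],"linear":[0,0,0],"gripper":0}]'
```

```text
time_s: 33.08
tcp_pos: [0.5641, -0.2092, 0.0617]
ee_rot: [[-0.973, -0.233, -0.0], [-0.233, 0.973, 0.0], [0.0, 0.0, -1.0]]
wrist_force: [0.5, 0.0, -2.1]
gripper_width: 0.276
```

```bash
python3 -m crank '[{"delta_rot":[0,0,0],"linear":[0,0,0.001],"gripper":0},{"delta_rot":[0,0,0],"linear":[0,0,0],"gripper":0}]'
```

```text
time_s: 33.33
tcp_pos: [0.5645, -0.2093, 0.0615]
ee_rot: [[-0.972, -0.233, 0.001], [-0.233, 0.972, -0.0], [-0.001, -0.001, -1.0]]
wrist_force: [-1.5, 1.0, 2.4]
gripper_width: 0.281
```

On the shelf. Release, rise, and check.

```bash
python3 -m crank '[{"delta_rot":[0,0,0],"linear":[0,0,0],"gripper":60},{"delta_rot":[0,0,0],"linear":[0,0,0],"gripper":60},{"delta_rot":[0,0,0],"linear":[0,0,0],"gripper":60},{"delta_rot":[0,0,0],"linear":[0,0,-0.02],"gripper":60},{"delta_rot":[0,0,0],"linear":[0,0,-0.04],"gripper":60},{"delta_rot":[0,0,0],"linear":[0,0,-0.04],"gripper":60},{"delta_rot":[0,0,0],"linear":[0,0,-0.03],"gripper":60},{"delta_rot":[0,0,0],"linear":[0,0,-0.01],"gripper":60},{"delta_rot":[0,0,0],"linear":[0,0,0],"gripper":60},{"delta_rot":[0,0,0],"linear":[0,0,0],"gripper":60}]'
python3 - <<'E'
from h import *
import cv2
delta(.5640,-.2085,.068)
for n in ["side","top"]:
    c=capture(n); cv2.imwrite(f"pics/{n}21.png",c["img"])
crop('side',(.5185,.183,.1),'side22',half=40,f=8,marks=[(.5185,.183,.055)])
E
```

```text
time_s: 34.58
tcp_pos: [0.5632, -0.2089, 0.1989]
ee_rot: [[-0.973, -0.232, -0.003], [-0.232, 0.973, 0.001], [0.003, 0.002, -1.0]]
wrist_force: [0.7, -0.4, -0.1]
gripper_width: 0.602
t 34.58 tcp [ 0.5632 -0.2089  0.1989] z [-3.2e-03  8.0e-04 -1.0e+00] y [-0.232  0.973  0.002] F [ 0.7 -0.4 -0.1] g 0.602 j [ -5.  19.  -2.  -0. -69. -72.] tool [-0.0012 -0.      0.1308]
side22 off 245 207
```

View pics/side21.png

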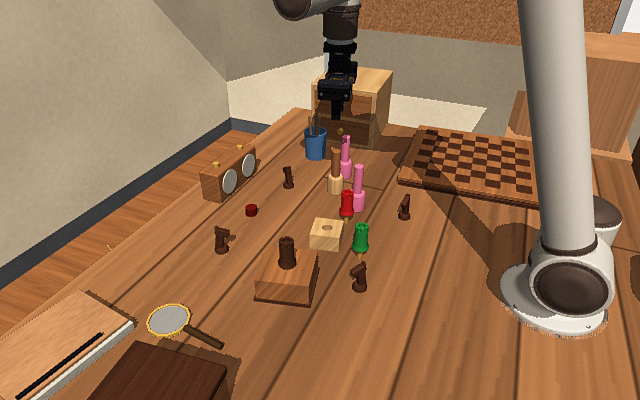

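View pics/top21.png

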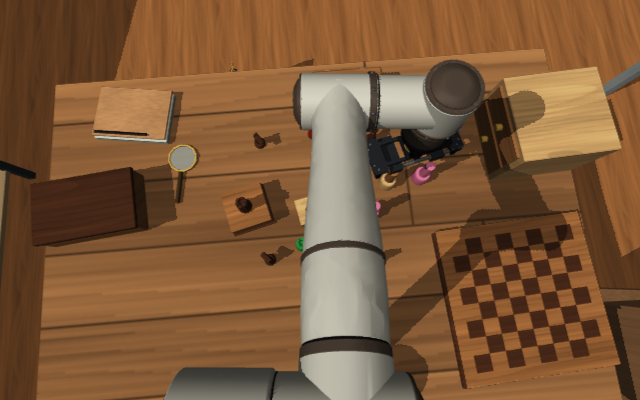

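View pics/side22.png

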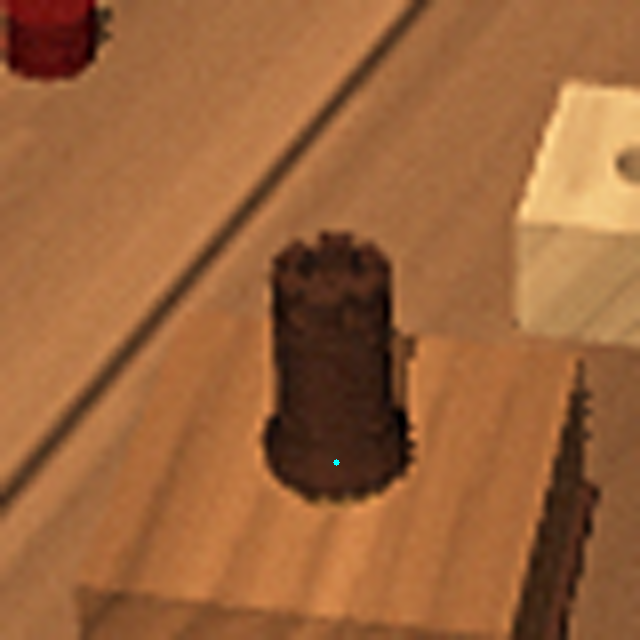

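```bash
python3 -c "
from station import workorder
print(workorder.finish_job())"
```

```text
the job is handed in; nothing more can be done
None
```

The rook is seated in the bush and tapped down until it locked, and the mallet is standing back on the shelf. I handed the job in at about 35 s of the 67 s allowed.

- **Grasping the rook:** My first grip on the rook was too high and slipped off. The rook stayed in the rest block, and a second grip lower down held.
- **Seating:** I lowered the rook into the bush until the contact force reached about 4 N, below the roughly 8 N that starts the bush sliding, then let go.
- **Tapping:** I tapped it down about 18 mm over eight taps, lifting the mallet clear between them. Resistance rose over the last 3 mm, as the plunger should give. Two last taps, each about 21 N, moved it by 0.1 mm or less.
- **Mallet:** I set it down upright at its original spot, within about a millimetre, and let go.
- **Last checks:** The pictures show the rook upright, the mallet standing, and everything in view where it was. In the final top view the arm hides some items. The side view shows those in place.
- **Disagreement:** One estimate from the side picture put the rook's foot only about 1.5 mm above the plinth, while the arm readings put it at about 4.5 mm. The same estimate also read about 4 mm too low at the start, so I trust the arm readings and take the stop as the plunger, not the foot touching the plinth. I could not see the plunger directly.

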